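# Set up a drip-coffee stand: seat the filter, raise the arm to its mark and cam it tight

### The arm

A 7-joint arm with a two-finger parallel gripper is mounted at the origin on a cart in front of the work surface, level with it; the furniture and walls round the work are solid. World frame = base frame: x ahead of the robot, y to its left, z up, the work surface at z = 0. Lengths are in m, angles in rad, forces in N, time in s.
With the tool pointing down it reaches from about 0.425 to 1.025 m from the base axis. Payload 9.4 kg.
Tool frame: the origin (TCP) lies midway between the tips of the shut fingers; the grasp point (between the pads) lies 19 mm behind it; z points along the fingers, y is the line along which they close (so a half turn about z gives the same grasp; the last joint's range is limited). The gripper opens to 93 mm and grips with 3 to 60 N. Pads are 15 mm wide; open, the fingers measure 128 mm over their backs; the gripper's body (75 mm by 188 mm) begins 65 mm behind the grasp point.
Start: joints at [-1.242, 0.599, -0.003, 1.599, 0.002, 0.943, -0.08], TCP at [0.286, 0.666, 0.219] pointing down, gripper open.
Joint ranges: [-2.57, 2.57], [-0.35, 1.97], [-1.29, 1.29], [0.11, 2.56], [-1.05, 4.19], [0.11, 1.86], [-2.63, 2.63]. Speed limits (rad/s): [2.22, 2.22, 3.01, 3.01, 3.14, 3.14, 3.14].

### API

Orientations are given as a rotation vector (axis times angle).
In Python, from station import robot, imaging, workorder gives the robot as it stands.
- The arm moves only by the tool step_arm, never from a script. Its argument "moves" is a list of rows, each an object of numbers: "x", "y", "z": the shift along the tool's x, y, z in mm; "rx", "ry", "rz": the turn, a rotation vector about the tool's x, y, z in rad; "hand": the opening, from -1 (shut) to 1 (fully open). In form: [{"x": .., "y": .., "z": .., "rx": .., "ry": .., "rz": .., "hand": ..}, ...]. A call has 1 to 12 rows; each row shifts and turns the commanded pose from where the row before left it, along the tool's axes as they then stand; what a row does not reach is not made up. A row lasts 1/12 s, in which the tool goes at most 41.7 mm and 7.16 degrees, less where a joint would pass 70% of its speed; a pose out of reach is approached as far as the arm can. A call is refused whole if a number of a shift passes 41.7 or a number of a turn 0.125, either way. A call with a gripper value outside its range is refused whole. The fingers move at their own pace and stop on an object; "newtons" is the grip in N (left out, the last holds). Time passes only in rows, so rows that do not move let the fingers close. It gives the time, the measured TCP pose, the force, the opening and the grip force at its end, in the units of the state.
- robot.get_obs(): the state, without advancing time (a new reading comes with each control period).
- imaging.read_camera(name): name is "scene" or "top" or "wrist"; returns a dict with "frame" (384x512x3 uint8, blue, green, red), "mtx" (3x3 intrinsics, pixels), "extrinsics" (4x4, takes a point from camera to world coordinates); the wrist camera has in their place "hand_eye" (4x4, takes a point from camera to tool coordinates, whose origin is the TCP and whose axes are the flange's). Camera axes: x right, y down, z forward; pixel columns grow to the right and rows downward; lengths in m; the calibration is good to about 2 mm. The wrist camera is an equidistant fisheye: a pixel r from the principal point sees the ray r / f radians off the axis. A picture is of the moment at which its call begins: read the wrist's pose just before it. There is no depth.
- workorder.close_job(): hands the job in; it is judged then, once.
The state is a dict: "time": time; "joints": joint angles; "joint_vel": joint speeds; "joint_efforts": joint torques, N m; "tool_pos": TCP position; "ee_rot": TCP orientation; "wrist_force": force on the tool from outside, world axes, zero at the start; "ft_torque": the same for the moment, N m; "gripper_width": opening from 0.0 (shut) to 1.0 (fully open); "gripper_force": force on a finger pad.
Only numpy, scipy, OpenCV 4.12 (cv2) and the standard library are available. Lean on these libraries where they do the work, as an engineer would, in place of code of your own. Each camera call takes 0.05 s, during which the arm holds its last target. There are 200 camera calls.

### The job

Set up the drip-coffee stand: put the small lidded metal filter down into the round holder of the stand's arm, turned so that its flat handle lies in the gap in the holder's rim, and let go of it. Then take the cam lever while it is still open, lift the arm by it until the top of the arm's collar just meets the rubber marker ring on the post (do not shove the ring up), and, holding the arm at that height, since it drops if let go, swing the lever fully home, in line with the arm. Finish still gripping the closed lever, with the filter sitting in its holder, so that a cup can be pushed underneath; leave the other things on the worktop where they are.

Things in the scene. Friction and masses are not known exactly. Their poses are not given: they have to be found in the camera images.
- stand: drip-coffee stand, fixed: wooden foot 120 x 200 x 14 mm with a steel drip plate, square aluminium post 18 x 18 mm, 294 mm high. Origin on the worktop under the post's middle, z up. The arm runs along the stand's -y; the foot reaches 45 mm to +y, 155 mm to -y and 60 mm to either side in x of the post. At yaw 0 the cam lever's side of the post (-x) faces the robot.
- drip_arm (a joint): height in m of the dark steel sliding arm above its lower stop (0 = on the stop, where it starts; at most 0.150). A collar 31 x 31 x 40 mm round the post with a round holder 95 mm wide, centre 100 mm from the post. About 0.5 kg, filter 0.2 kg more; it drops when let go unless the lever is closed. On the stop, the holder's ledge is 75 mm and the collar's top 105 mm above the worktop.
- seat (a point): centre of the holder's seat, level with its flat ledge (55 mm hole in the middle); axes as the stand's, moves up with the arm. Round it stands a rim 9.5 mm high, 86 mm inner diameter, with a 24 mm wide gap on the side away from the post (-y).
- collar_top (a point): centre of the collar's top face, on the post's axis; it moves up with the arm (40 mm above the collar's underside)
- marker_under (a point): middle of the underside of the black rubber marker ring (5 mm thick) that sits tight on the post above the collar, 60 to 120 mm above the collar's top at the start; on the post's axis. Pushed hard from below the ring slides up.
- cam_lever (a joint): angle in rad of the steel cam lever: 0 = closed (stop), pointing straight away from the arm (stand's +y); it grows counter-clockwise from above as it opens towards the stand's -x, to 1.45. Starts at 1.05 to 1.40. It swings freely above 0.9; below, the cam bears on the post, takes up to 10 N at the grip, and stays put. Its vertical pivot is on the arm, 21 mm from the post's axis, on the -x side.
- lever_grip (a point): grip point of the cam lever, 70 mm from its pivot, in the middle of the paddle (39 to 97 mm from the pivot, 12 mm thick, 24 mm high); 85 mm above the worktop when the arm is on its stop. y of this frame points along the lever to its tip, z up; grip it across x, from above.
- filter: small lidded coffee filter of bare steel, loose, 0.2 kg. Origin at the centre of its underside, z up: boss 43 mm wide, 10 mm high; flat plate 80 mm wide, 3.5 mm thick; round chamber 54 mm wide (grip here) from 13.5 to 51.5 mm; fixed lid 57 mm wide to 59 mm, black knob 15 mm wide to 69.5 mm. A flat handle 15 mm wide, thin as the plate, runs along its -y to 85.5 mm from the centre.
- filter_seat (a point): centre of the underside of the filter's plate, 10 mm above the origin; seated, it coincides with the holder's seat point and the filter's axes have the yaw of the stand
- filter_handle (a point): point on the underside of the filter's handle, 70 mm from the filter's centre
- cup: bystander: white mug 102 mm high, origin under its middle; leave it alone
- coffee_jar: bystander: glass jar with red lid, 60 mm wide, 80 mm high; leave it alone
- tin: bystander: low blue tin 75 mm wide, 58 mm high; leave it alone
- milk: bystander: small drink carton 41 x 59 mm, 195 mm high with its straw; leave it alone
- spice: bystander: spice jar with yellow lid, 46 mm wide, 99 mm high; leave it alone
- spice2: bystander: spice jar with red lid, 45 mm wide, 108 mm high; leave it alone
- beaker2: bystander: clear measuring beaker 82 mm wide, 152 mm high; leave it alone

How it is judged:
On the way, in this order (a step that is already met when the one before it is completed fails the run):
1. the filter sits level in the holder, its handle in the gap of the rim, and is let go, the lever still open (horizontal distance between filter_seat and seat below 0.006 m and z of filter_seat in the frame of seat between -0.003 and 0.003 m and angle between filter's own z axis and vertical below 0.06 rad and y of filter_handle in the frame of seat below -0.055 m and x of filter_handle in the frame of seat between -0.012 and 0.012 m and contact force between the fingers and filter below 0.2 N and value of joint cam_lever above 0.8 rad), for 0.3 s.
2. the arm, carried by the gripped, still open lever, is up at the marker ring (z of marker_under in the frame of collar_top between -0.003 and 0.007 m and value of joint cam_lever above 0.7 rad and contact force between the fingers and cam_lever above 1 N), for 0.2 s.
At the end, for the whole second after the job is handed in: lever within 0.12 rad of closed and gripped (over 1 N); collar top at most 7 mm below the marker ring, which has shifted less than 7 mm; arm still; filter level on the ledge (3 mm in height, 6 mm sideways), handle in the gap (horizontal distance between filter_seat and seat below 0.006 m and z of filter_seat in the frame of seat between -0.003 and 0.003 m and angle between filter's own z axis and vertical below 0.06 rad and y of filter_handle in the frame of seat below -0.055 m and x of filter_handle in the frame of seat between -0.012 and 0.012 m and z of marker_under in the frame of collar_top between -0.003 and 0.007 m and value of joint cam_lever below 0.12 rad and contact force between the fingers and cam_lever above 1 N and distance of marker_under from where it was at the start of the episode below 0.007 m and velocity of joint drip_arm between -0.01 and 0.01 m/s); the arm keeps its last pose, push and grip.
It fails at once if the lever is swung in while the arm is not at the marker ring (value of joint cam_lever below 0.6 rad and z of marker_under in the frame of collar_top above 0.012 m).
It fails at once if the filter is tipped over (angle between filter's own z axis and vertical above 0.7 rad).
It fails at once if a bystander is pushed away or tipped (distance of any of cup, coffee_jar, tin, milk, spice, spice2, beaker2 from where it was at the start of the episode above 0.03 m or angle between any of cup, coffee_jar, tin, milk, spice, spice2, beaker2's own z axis and vertical above 0.4 rad).
It also fails if it takes over 64 s, if anything falls off the work surface, if the arm or the gripper's body presses on something with over 40 N, if the wrist force passes 120 N, or if a joint passes its speed limit or range.

## Working session

There is one attempt and no reset: what is moved stays moved. The work goes in short steps, Python scripts to look and compute and a tool call to move; the robot and the scene stay as the last step left them, time stands still between calls to the robot, and variables do not carry over. Pictures are saved under pics/ and viewed, at most 10 in all, crops included, and the job is handed in when it is done.

Besides the shell and the picture viewer there is one more tool, called after ">>>" in YAML: its name, and indented under it one key for each argument. step_arm: Moves the arm, as the interface text tells. Its arguments: {"type":"object","properties":{"moves":{"type":"array"},"newtons":{"type":"number"}},"required":["moves"]}

```bash
mkdir -p pics; cat > h.py <<'E'
import numpy as np, cv2
from scipy.spatial.transform import Rotation as R
from station import robot, imaging, workorder
def grab(n):
    o=robot.get_obs(); c=imaging.read_camera(n)
    if n=='wrist':
        T=np.eye(4);T[:3,:3]=R.from_rotvec(o['ee_rot']).as_matrix();T[:3,3]=o['tool_pos'];c['extrinsics']=T@c['hand_eye']
    c['fish']=n=='wrist'
    return c
def ray(c,u,v):
    K=c['mtx'];d=np.array([(u-K[0,2])/K[0,0],(v-K[1,2])/K[1,1],1.])
    if c['fish']:
        r=np.hypot(d[0],d[1]);d=np.array([d[0]/r*np.sin(r),d[1]/r*np.sin(r),np.cos(r)]) if r>0 else d
    E=c['extrinsics'];return E[:3,3],E[:3,:3]@d
def onz(c,u,v,z):
    o,d=ray(c,u,v);return o+d*(z-o[2])/d[2]
def proj(c,p):
    E=np.linalg.inv(c['extrinsics']);q=E[:3,:3]@np.asarray(p)+E[:3,3];K=c['mtx']
    if c['fish']:
        r=np.hypot(q[0],q[1]);t=np.arctan2(r,q[2]);q=np.array([q[0]/r*t,q[1]/r*t,1])
    return K[0,0]*q[0]/q[2]+K[0,2],K[1,1]*q[1]/q[2]+K[1,2]
E
python3 - <<'E'
from h import *
import pickle
D={}
for n in ['scene','top','wrist']:
    D[n]=grab(n);f=D[n]['frame'];cv2.imwrite(f'pics/{n}0.png',cv2.resize(f,(800,600)))
    print(n,D[n]['mtx'].round(1).tolist(),D[n]['extrinsics'].round(3).tolist())
pickle.dump(D,open('d0.pkl','wb'));print(robot.get_obs())
E
```

```text
scene [[418.5, 0.0, 259.7], [0.0, 418.5, 187.8], [0.0, 0.0, 1.0]] [[-0.562, -0.514, 0.648, -0.585], [-0.827, 0.365, -0.427, 0.692], [-0.016, -0.776, -0.63, 1.184], [0.0, 0.0, 0.0, 1.0]]
top [[432.7, 0.0, 250.7], [0.0, 432.7, 189.5], [0.0, 0.0, 1.0]] [[0.013, -0.987, 0.161, 0.23], [-1.0, -0.016, -0.017, 0.007], [0.019, -0.16, -0.987, 1.82], [0.0, 0.0, 0.0, 1.0]]
wrist [[297.3, 0.0, 253.9], [0.0, 297.3, 185.4], [0.0, 0.0, 1.0]] [[0.394, 0.884, 0.249, 0.217], [0.919, -0.379, -0.108, 0.695], [-0.001, 0.272, -0.962, 0.384], [0.0, 0.0, 0.0, 1.0]]
{'time': 0.15, 'joints': array([-1.24170627,  0.59995076, -0.00253061,  1.59994688,  0.00184948,
        0.942929  , -0.07979616]), 'joint_vel': array([ 1.36015082e-04, -1.95440858e-03, -1.46930791e-03, -2.33420472e-03,
       -1.05256066e-03, -8.41937476e-04,  3.76501752e-05]), 'joint_efforts': array([ 3.28735579e-03, -7.65583563e+01,  1.49902638e+00, -2.52564579e+01,
       -5.23582881e-02,  1.48708862e-02,  1.14799291e-04]), 'tool_pos': array([0.28606911, 0.66576242, 0.21795149]), 'ee_rot': array([-6.32907713e-01, -3.07709181e+00,  1.93299807e-03]), 'wrist_force': array([ 0.42097128, -0.25476123, -0.91273245]), 'ft_torque': array([0.00465225, 0.00177642, 0.0085291 ]), 'gripper_force': 0.0, 'gripper_width': 1.0006048518081543}
```

View pics/scene0.png

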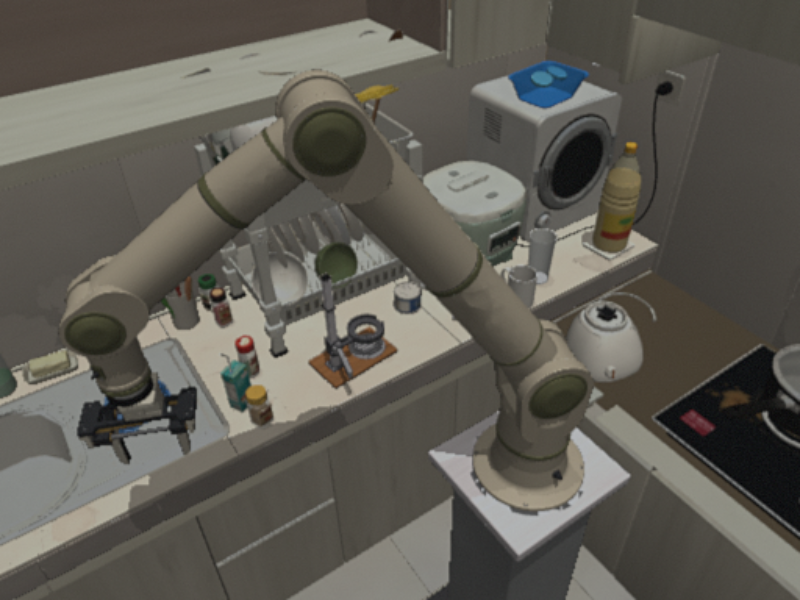

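View pics/top0.png

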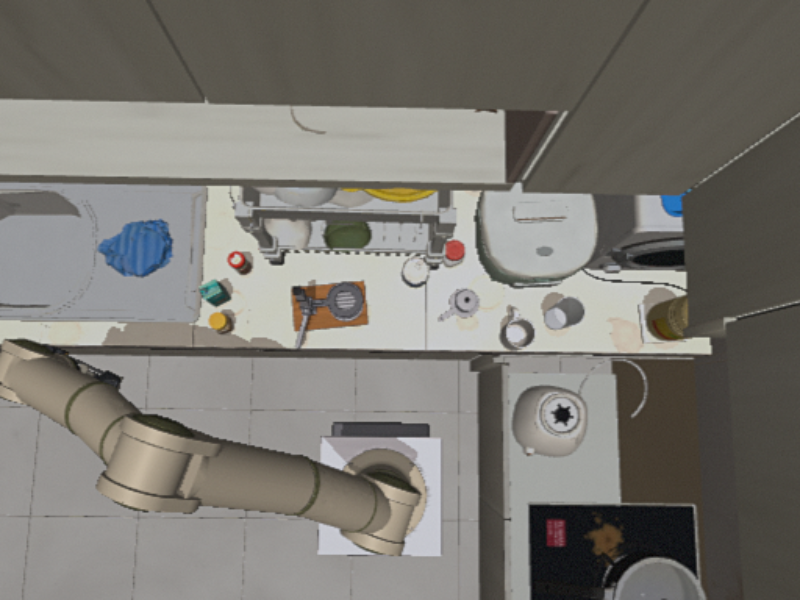

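The scene view shows the stand left of centre (about 350,350), and the filter is hidden behind the arm. The top view shows the stand foot at about (330,306), with the lever pointing down to (302,340). The filter is at (463,301) with its handle toward lower-left (440,318). The tin is at (415,270), the jar at (454,250), the cup at (516,333) and the beaker at (563,313).

```bash
python3 - <<'E'
from h import *
import pickle
c=pickle.load(open('d0.pkl','rb'))['top'];s=.64
for n,u,v,z in [('filterknob',465,297,.069),('handle',440,319,.012),('tin',415,270,.05),('jar',454,250,.08),('cup',516,335,.1),('beaker',563,313,.1),('holder',347,299,.08),('post',306,293,.294),('levertip',301,343,.085),('foot1',292,288,.014),('foot2',367,281,.014),('foot3',369,325,.014),('foot4',294,331,.014),('milk',213,291,.15),('spiceY',220,322,.1),('spiceR',237,260,.1),('rackfrontL',270,255,.1),('edge',430,345,0)]:
    print(n,onz(c,u*s,v*s,z).round(3))
f=c['frame'][160:230,170:380];cv2.imwrite('pics/topc.png',cv2.resize(f,(800,267),interpolation=cv2.INTER_CUBIC))
E
```

```text
filterknob [ 0.515 -0.215  0.069]
handle [ 0.463 -0.154  0.012]
tin [ 0.589 -0.084  0.05 ]
jar [ 0.639 -0.185  0.08 ]
cup [ 0.414 -0.342  0.1  ]
beaker [ 0.472 -0.464  0.1  ]
holder [0.503 0.094 0.08 ]
post [0.482 0.177 0.294]
levertip [0.386 0.209 0.085]
foot1 [0.541 0.247 0.014]
foot2 [0.564 0.044 0.014]
foot3 [0.444 0.037 0.014]
foot4 [0.425 0.237 0.014]
milk [0.507 0.425 0.15 ]
spiceY [0.436 0.415 0.1  ]
spiceR [0.598 0.38  0.1  ]
rackfrontL [0.612 0.295 0.1  ]
edge [ 0.394 -0.128  0.   ]
```

View pics/topc.png

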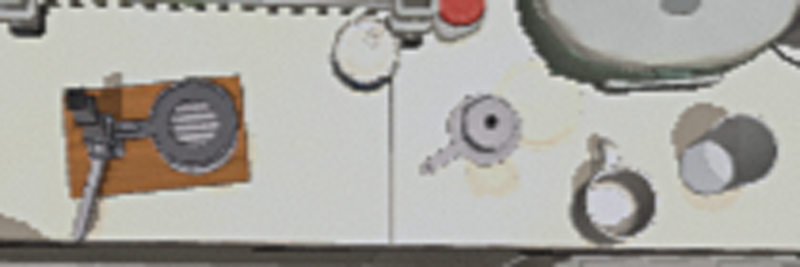

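>>> step_arm:
  moves:
    - {"z":-40}
    - {"z":-40}
    - {"z":-40}
    - {"z":-40}
    - {"x":-21.6,"y":-27}
    - {"x":-21.6,"y":-27}
    - {"x":-21.6,"y":-27}
    - {"x":-21.6,"y":-27}
    - {"x":-21.6,"y":-27}
    - {"x":-21.6,"y":-27}
    - {"x":-21.6,"y":-27}
    - {"x":-21.6,"y":-27}

```text
invalid input at $.moves[0]: expected keys x, y, z, rx, ry, rz, hand
```

>>> step_arm:
  moves:
    - {"x":-21.6,"y":-27}
    - {"x":-21.6,"y":-27}
    - {"x":-21.6,"y":-27}
    - {"x":-21.6,"y":-27}
    - {"x":-21.6,"y":-27}
    - {"x":-21.6,"y":-27}
    - {"x":-21.6,"y":-27}
    - {"x":-21.6,"y":-27}
    - {"x":-21.6,"y":-27}
    - {"x":-21.6,"y":-27}
    - {"x":-21.6,"y":-27}
    - {"x":-21.6,"y":-27}

```text
invalid input at $.moves[0]: expected keys x, y, z, rx, ry, rz, hand
```

>>> step_arm:
  moves:
    - {"rz":0.0}
    - {"rz":0.0}
    - {"rz":0.0}

```text
invalid input at $.moves[0]: expected keys x, y, z, rx, ry, rz, hand
```

```bash
python3 - <<'E'
from h import *
import pickle
D={n:grab(n) for n in ['scene','top','wrist']}
pickle.dump(D,open('d1.pkl','wb'));f=D['wrist']['frame'];cv2.imwrite('pics/w1.png',cv2.resize(f,(800,600),interpolation=cv2.INTER_CUBIC))
o=robot.get_obs();print(o['time'],o['tool_pos'],o['ee_rot'],o['joints'])
E
```

```text
0.3 [0.28616504 0.66599272 0.21833943] [-6.33023824e-01 -3.07714161e+00  7.54870325e-04] [-1.24168864  0.59959174 -0.00250449  1.59958831  0.00180352  0.94289336
 -0.07979544]
```

View pics/w1.png

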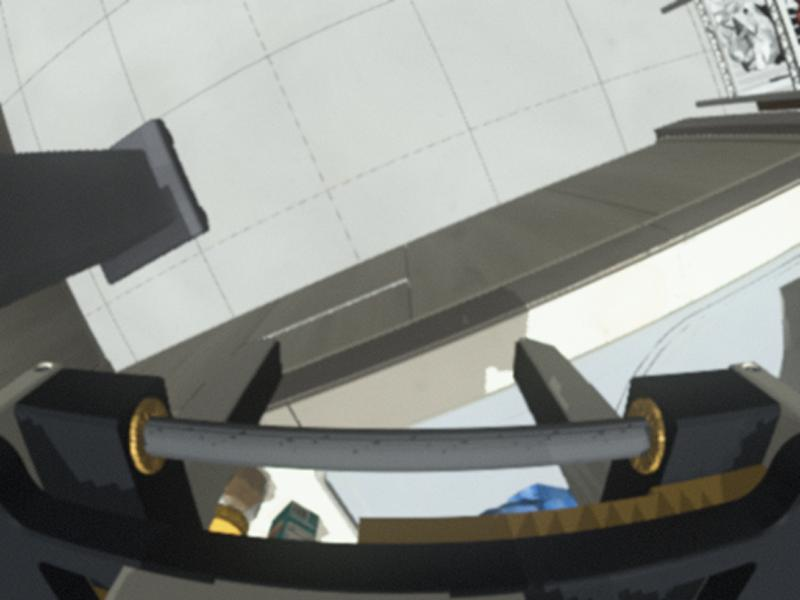

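The wrist view looks out along tool +x. The gripper covers the lower part of the frame, and the fingertips sit at about (280,345) and (520,345). Every row needs all seven keys.

>>> step_arm:
  moves:
    - {"x":0,"y":0,"z":-40,"rx":0,"ry":0,"rz":0,"hand":1}
    - {"x":0,"y":0,"z":-40,"rx":0,"ry":0,"rz":0,"hand":1}
    - {"x":0,"y":0,"z":-40,"rx":0,"ry":0,"rz":0,"hand":1}
    - {"x":0,"y":0,"z":-40,"rx":0,"ry":0,"rz":0,"hand":1}
    - {"x":-22,"y":-30,"z":0,"rx":0,"ry":0,"rz":0,"hand":1}
    - {"x":-22,"y":-30,"z":0,"rx":0,"ry":0,"rz":0,"hand":1}
    - {"x":-22,"y":-30,"z":0,"rx":0,"ry":0,"rz":0,"hand":1}
    - {"x":-22,"y":-30,"z":0,"rx":0,"ry":0,"rz":0,"hand":1}
    - {"x":-22,"y":-30,"z":0,"rx":0,"ry":0,"rz":0,"hand":1}
    - {"x":-22,"y":-30,"z":0,"rx":0,"ry":0,"rz":0,"hand":1}
    - {"x":-22,"y":-30,"z":0,"rx":0,"ry":0,"rz":0,"hand":1}
    - {"x":-22,"y":-30,"z":0,"rx":0,"ry":0,"rz":0,"hand":1}

```text
time: 1.3
tool_pos: [0.3532, 0.3742, 0.3787]
ee_rot: [0.633, 3.077, 0.001]
wrist_force: [0.8, -0.4, -0.2]
gripper_width: 0.997
gripper_force: 0.0
```

>>> step_arm:
  moves:
    - {"x":-22,"y":-30,"z":0,"rx":0,"ry":0,"rz":0,"hand":1}
    - {"x":-22,"y":-30,"z":0,"rx":0,"ry":0,"rz":0,"hand":1}
    - {"x":-22,"y":-30,"z":0,"rx":0,"ry":0,"rz":0,"hand":1}
    - {"x":-22,"y":-30,"z":0,"rx":0,"ry":0,"rz":0,"hand":1}
    - {"x":-22,"y":-30,"z":0,"rx":0,"ry":0,"rz":0,"hand":1}
    - {"x":-22,"y":-30,"z":0,"rx":0,"ry":0,"rz":0,"hand":1}
    - {"x":-22,"y":-30,"z":0,"rx":0,"ry":0,"rz":0,"hand":1}
    - {"x":-22,"y":-30,"z":0,"rx":0,"ry":0,"rz":0,"hand":1}
    - {"x":-22,"y":-30,"z":0,"rx":0,"ry":0,"rz":0,"hand":1}
    - {"x":-22,"y":-30,"z":0,"rx":0,"ry":0,"rz":0,"hand":1}
    - {"x":-22,"y":-30,"z":0,"rx":0,"ry":0,"rz":0,"hand":1}
    - {"x":-22,"y":-30,"z":0,"rx":0,"ry":0,"rz":0,"hand":1}

```text
time: 2.3
tool_pos: [0.4535, -0.0607, 0.379]
ee_rot: [0.633, 3.076, 0.001]
wrist_force: [0.4, -0.3, 0.6]
gripper_width: 0.999
gripper_force: 0.0
```

>>> step_arm:
  moves:
    - {"x":0,"y":0,"z":0,"rx":0,"ry":0,"rz":0.12,"hand":1}
    - {"x":0,"y":0,"z":0,"rx":0,"ry":0,"rz":0.12,"hand":1}
    - {"x":0,"y":0,"z":0,"rx":0,"ry":0,"rz":0.12,"hand":1}
    - {"x":0,"y":0,"z":0,"rx":0,"ry":0,"rz":0.12,"hand":1}
    - {"x":0,"y":0,"z":0,"rx":0,"ry":0,"rz":0.12,"hand":1}
    - {"x":0,"y":0,"z":0,"rx":0,"ry":0,"rz":0.12,"hand":1}
    - {"x":0,"y":0,"z":0,"rx":0,"ry":0,"rz":0.12,"hand":1}
    - {"x":0,"y":0,"z":0,"rx":0,"ry":0,"rz":0.12,"hand":1}
    - {"x":0,"y":0,"z":0,"rx":0,"ry":0,"rz":0.12,"hand":1}
    - {"x":0,"y":0,"z":0,"rx":0,"ry":0,"rz":0.12,"hand":1}
    - {"x":0,"y":0,"z":0,"rx":0,"ry":0,"rz":0.12,"hand":1}
    - {"x":0,"y":0,"z":0,"rx":0,"ry":0,"rz":0.12,"hand":1}

```text
time: 3.3
tool_pos: [0.4535, -0.0588, 0.3788]
ee_rot: [2.511, 1.889, 0.001]
wrist_force: [-0.2, 0.6, 0.2]
gripper_width: 0.999
gripper_force: 0.0
```

>>> step_arm:
  moves:
    - {"x":0,"y":0,"z":0,"rx":0,"ry":0,"rz":0.12,"hand":1}
    - {"x":0,"y":0,"z":0,"rx":0,"ry":0,"rz":0.12,"hand":1}
    - {"x":0,"y":0,"z":0,"rx":0,"ry":0,"rz":0.12,"hand":1}
    - {"x":0,"y":0,"z":0,"rx":0,"ry":0,"rz":0.12,"hand":1}
    - {"x":0,"y":0,"z":0,"rx":0,"ry":0,"rz":0.12,"hand":1}
    - {"x":0,"y":0,"z":0,"rx":0,"ry":0,"rz":0.12,"hand":1}
    - {"x":0,"y":0,"z":0,"rx":0,"ry":0,"rz":0.12,"hand":1}
    - {"x":0,"y":0,"z":0,"rx":0,"ry":0,"rz":0.12,"hand":1}
    - {"x":0,"y":0,"z":0,"rx":0,"ry":0,"rz":0.12,"hand":1}
    - {"x":0,"y":0,"z":0,"rx":0,"ry":0,"rz":0.12,"hand":1}
    - {"x":0,"y":0,"z":0,"rx":0,"ry":0,"rz":0.12,"hand":1}
    - {"x":0,"y":0,"z":0,"rx":0,"ry":0,"rz":0.12,"hand":1}

```text
time: 4.3
tool_pos: [0.4535, -0.0588, 0.3787]
ee_rot: [-3.132, 0.236, -0.0]
wrist_force: [-0.5, 0.1, 0.3]
gripper_width: 1.002
gripper_force: 0.0
```

```bash
python3 - <<'E'
from h import *
import pickle
D={n:grab(n) for n in ['scene','top','wrist']}
pickle.dump(D,open('d1.pkl','wb'));f=D['wrist']['frame'];cv2.imwrite('pics/w1.png',cv2.resize(f,(800,600),interpolation=cv2.INTER_CUBIC))
o=robot.get_obs();print(o['time'],o['tool_pos'],o['ee_rot'],o['joints'])
E
```

```text
4.45 [ 0.45354288 -0.05874533  0.37869326] [-3.13364678e+00  2.21096028e-01 -2.20979567e-04] [-0.63946055  0.10052516  0.72678331  1.99412387 -0.07613401  1.07331177
 -1.59048615]
```

View pics/w1.png

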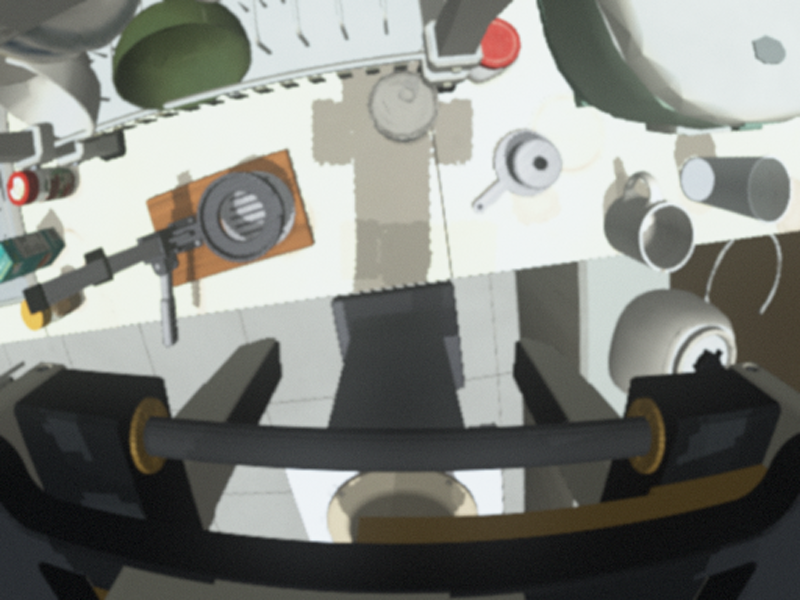

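The wrist view shows everything needed:
- **Filter:** lid at (530,160), knob at (540,163), handle tip at (482,205).
- **Stand:** wooden foot with corners at about (148,200), (290,150), (313,243) and (175,285), holder at (246,215), and marker ring at (97,267).
- **Lever:** from (160,262) to (170,340).

```bash
cat > meas.py <<'E'
from h import *
import pickle,sys
D=pickle.load(open(sys.argv[1],'rb'))
def foot(c):
    hsv=cv2.cvtColor(c['frame'],cv2.COLOR_BGR2HSV)
    m=cv2.inRange(hsv,(3,120,60),(18,255,255))
    for u,v in ([] ):pass
    n,l,s,ce=cv2.connectedComponentsWithStats(cv2.morphologyEx(m,cv2.MORPH_CLOSE,np.ones((9,9))))
    best=None
    for i in range(1,n):
        ys,xs=np.where((l==i)&(m>0))
        if len(xs)<60: continue
        P=np.array([onz(c,x,y,.014)[:2] for x,y in zip(xs,ys)])
        if abs(P.mean(0)-[.5,.14]).max()>.1: continue
        r=cv2.minAreaRect((P*1000).astype(np.float32)); print('  foot rect',np.round(r[0],1),np.round(r[1],1),round(r[2],2),len(xs))
def knob(c,u,v,w):
    g=c['frame'][v-w:v+w+1,u-w:u+w+1].max(2).astype(float);W=np.clip(90-g,0,None);yy,xx=np.mgrid[-w:w+1,-w:w+1]
    return u+(W*xx).sum()/W.sum(),v+(W*yy).sum()/W.sum()
if __name__=='__main__':
    for n in D: print(n);foot(D[n])
    w=D['wrist'];k=knob(w,346,104,8);print(k,onz(w,*k,.0695))
    t=knob(D['top'],298,190,5);print(t,onz(D['top'],*t,.0695))
    for u,v in [(482,205),(477,209)]: print('handle',onz(w,u*.64,v*.64,.0135))
    for n in ['wrist']:
        f=w['frame'];cv2.imwrite('pics/w1c.png',np.hstack([cv2.resize(f[60:150,290:370],(450,506),interpolation=2),cv2.resize(f[150:230,80:130],(310,506),interpolation=2)]))
E
python3 meas.py d1.pkl
```

```text
scene
  foot rect [490.3 149.9] [117.9 194. ] 6.87 425
top
  foot rect [496.1 145.5] [115.5 194.8] 6.76 523
wrist
  foot rect [503.2  75.8] [114.   58.9] 5.08 499
  foot rect [528.5 189.4] [ 39.1 109. ] 8.03 455
  foot rect [450.9 187.7] [35.  95.4] 6.24 452
(np.float64(345.8974358974359), np.float64(104.07264957264957)) [ 0.50941522 -0.21936886  0.0695    ]
(np.float64(294.9575835475578), np.float64(190.11953727506426)) [ 0.51486775 -0.20401998  0.0695    ]
handle [ 0.46553412 -0.16095046  0.0135    ]
handle [ 0.46163243 -0.1545489   0.0135    ]
```

```bash
python3 - <<'E'
from h import *
import pickle
w=pickle.load(open('d1.pkl','rb'))['wrist']
f=w['frame'];a=cv2.resize(f[90:230,10:210],(800,560),interpolation=2);cv2.imwrite('pics/st.png',a)
E
```

```text
(no output)
```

View pics/st.png

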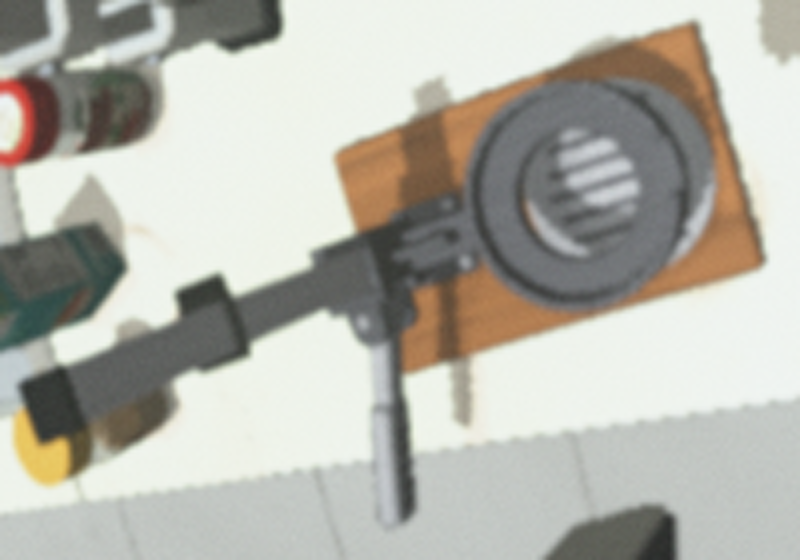

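The crop shows the holder ring centred at about (590,195), the collar at (365,280), and the marker ring on the post at (213,320). The lever runs from about (368,325) to its tip at (395,520).

```bash
cat > m2.py <<'E'
from h import *
import pickle
w=pickle.load(open('d1.pkl','rb'))['wrist']
hsv=cv2.cvtColor(w['frame'],cv2.COLOR_BGR2HSV);m=cv2.inRange(hsv,(3,110,60),(20,255,255));m[200:]=0;m[:,205:]=0;m[:85]=0;m[:,:80]=0
m=cv2.morphologyEx(m,cv2.MORPH_OPEN,np.ones((2,2)))
ys,xs=np.where(m>0);P=np.array([onz(w,x,y,.014)[:2] for x,y in zip(xs,ys)])
r=cv2.minAreaRect((P*1000).astype(np.float32));print(r)
n=lambda a,b:(10+a/4-.375,90+b/4-.375)
yaw=np.deg2rad(r[2] if r[2]<45 else r[2]-90);Rz=np.array([[np.cos(yaw),-np.sin(yaw)],[np.sin(yaw),np.cos(yaw)]])
o=np.array(r[0])/1000+Rz@[0,.055];print('stand',o,yaw)
def loc(p): return np.r_[Rz.T@(p[:2]-o),p[2]]
def plane(u,v,ax,val):
    c,d=ray(w,u,v);c=np.r_[Rz.T@(c[:2]-o),c[2]];d=np.r_[Rz.T@d[:2],d[2]];return c+d*(val-c[ax])/d[ax]
print('hole',loc(onz(w,*n(583,193),.075)).round(4),'ring outer c',loc(onz(w,*n(583,193),.0845)).round(4))
for a,b,t in [(55,390,'cap'),(213,320,'ring mid'),(230,355,'r'),(248,355,'ring low-right bottom'),(222,278,'ring up-right bottom'),(240,325,'ring bot mid'),(380,245,'collar edge'),(345,280,'collar')]:
    print(t,*[plane(*n(a,b),1,y).round(4) for y in (-.0155,-.014,0)])
print('lever',[loc(onz(w,*n(*q),.097)).round(4) for q in [(393,515),(388,330),(393,410)]])
print('lever85',[loc(onz(w,*n(*q),.085)).round(4) for q in [(393,522),(410,518)]])
E
python3 m2.py
```

```text
((493.26904296875, 141.58920288085938), (114.2930908203125, 194.0071563720703), 6.529287338256836)
stand [0.48701493 0.19623247] 0.11395756186135851
hole [ 0.002  -0.0999  0.075 ] ring outer c [ 0.0022 -0.1034  0.0845]
cap [ 0.006  -0.0155  0.3054] [ 0.006 -0.014  0.304] [0.0057 0.     0.2908]
ring mid [ 0.0062 -0.0155  0.2254] [ 0.0062 -0.014   0.2235] [0.006  0.     0.2059]
r [-0.0064 -0.0155  0.2229] [-0.0065 -0.014   0.221 ] [-0.0075  0.      0.2033]
ring low-right bottom [-0.009  -0.0155  0.2134] [-0.0091 -0.014   0.2114] [-0.0102  0.      0.1932]
ring up-right bottom [ 0.018  -0.0155  0.2132] [ 0.0181 -0.014   0.2113] [0.0185 0.     0.193 ]
ring bot mid [ 0.0012 -0.0155  0.212 ] [ 0.0012 -0.014   0.2101] [0.0007 0.     0.1917]
collar edge [ 0.0093 -0.0155  0.1017] [ 0.0093 -0.014   0.0991] [0.0092 0.     0.0747]
collar [ 0.0013 -0.0155  0.1371] [ 0.0013 -0.014   0.1347] [0.0008 0.     0.1123]
lever [array([-0.1042,  0.0289,  0.097 ]), array([-0.0257, -0.0031,  0.097 ]), array([-0.0592,  0.0084,  0.097 ])]
lever85 [array([-0.1105,  0.0384,  0.085 ]), array([-0.1107,  0.0286,  0.085 ])]
```

>>> step_arm:
  moves:
    - {"x":13,"y":25,"z":28,"rx":0,"ry":0,"rz":0.04,"hand":1}
    - {"x":12,"y":26,"z":28,"rx":0,"ry":0,"rz":0.04,"hand":1}
    - {"x":11,"y":26,"z":28,"rx":0,"ry":0,"rz":0.04,"hand":1}
    - {"x":10,"y":27,"z":28,"rx":0,"ry":0,"rz":0.04,"hand":1}
    - {"x":9,"y":27,"z":28,"rx":0,"ry":0,"rz":0.04,"hand":1}
    - {"x":8,"y":28,"z":28,"rx":0,"ry":0,"rz":0.04,"hand":1}
    - {"x":0,"y":0,"z":0,"rx":0,"ry":0,"rz":0,"hand":1}
    - {"x":0,"y":0,"z":0,"rx":0,"ry":0,"rz":0,"hand":1}

```text
time: 5.12
tool_pos: [0.4747, -0.2288, 0.2093]
ee_rot: [3.083, -0.6, -0.005]
wrist_force: [0.8, -0.1, 1.6]
gripper_width: 1.002
gripper_force: 0.0
```

```bash
python3 - <<'E'
from h import *
import pickle
D={n:grab(n) for n in ['wrist']}
pickle.dump(D,open('d2.pkl','wb'));w=D['wrist'];f=w['frame'];cv2.imwrite('pics/w2.png',cv2.resize(f,(800,600),interpolation=cv2.INTER_CUBIC))
o=robot.get_obs();print(o['time'],o['tool_pos'],2*np.arctan2(o['ee_rot'][1],o['ee_rot'][0]),o['joints'])
print(proj(w,[.5094,-.2194,.0695]),proj(w,[.463,-.157,.0135]))
E
```

```text
5.1667 [ 0.47569044 -0.22756827  0.21037587] 5.900571169262003 [-0.1547583   0.44882814  0.70078158  2.08664448 -0.42273532  0.74931416
 -1.13970181]
(np.float64(231.9962899780264), np.float64(148.42479463622533)) (np.float64(204.73723407681624), np.float64(193.12443356341964))
```

View pics/w2.png

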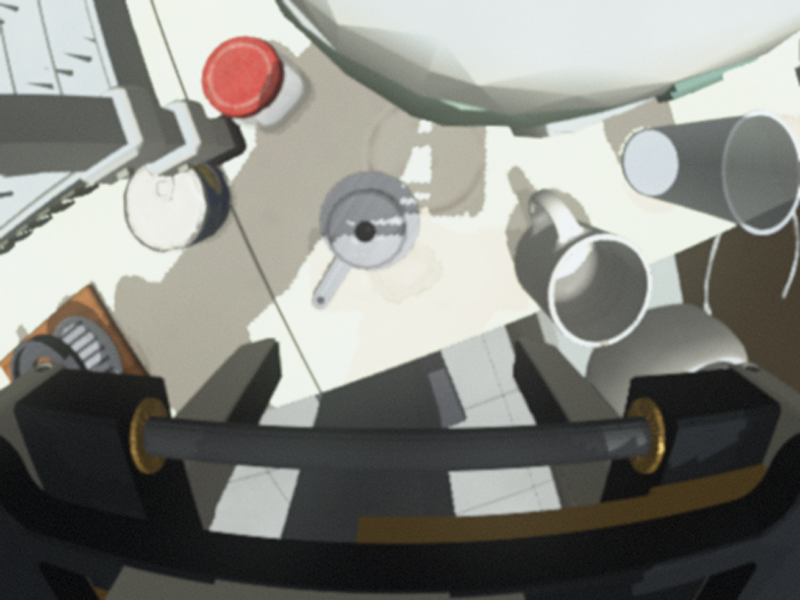

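The wrist view shows the filter knob at (365,231), its handle hole at (320,299), and the handle tip at about (317,305). The fingers straddle it, and the cup at (595,285) is clear.

```bash
python3 - <<'E'
from h import *
import pickle
w=pickle.load(open('d2.pkl','rb'))['wrist']
f=w['frame'];u,v=233,148
g=f[v-8:v+9,u-8:u+9].max(2).astype(float);W=np.clip(80-g,0,None);yy,xx=np.mgrid[-8:9,-8:9]
k=(u+(W*xx).sum()/W.sum(),v+(W*yy).sum()/W.sum());print(k,onz(w,*k,.0695))
K=onz(w,*k,.0695)
for q in [(320,299),(317,306),(311,300),(325,303),(352,256),(337,250),(330,285)]:
    p=onz(w,q[0]*.64-.18,q[1]*.64-.18,.0135);d=p-K;print(q,p.round(4),np.hypot(*d[:2]).round(4),np.arctan2(d[1],d[0]).round(3))
m=((f.max(2).astype(int)-f.min(2)<22)&(f.max(2)<185)).astype(np.uint8)
# plate contour: rays on z=.0135
ed=cv2.Canny(cv2.GaussianBlur(f,(0,0),.8),40,100);ys,xs=np.where(ed>0)
P=np.array([onz(w,x,y,.0135)[:2] for x,y in zip(xs,ys)])
c=K[:2].copy()
for i in range(6):
    r=np.hypot(*(P-c).T);s=abs(r-.040)<(.004 if i<3 else .002)
    A=np.c_[2*P[s],np.ones(s.sum())];x=np.linalg.lstsq(A,(P[s]**2).sum(1),rcond=None)[0];c=x[:2];print('plate',c.round(4),np.sqrt(x[2]+c@c).round(4),s.sum())
o=robot.get_obs();print(o['tool_pos'],2*np.arctan2(o['ee_rot'][1],o['ee_rot'][0])-2*np.pi)
E
```

```text
(np.float64(233.06204379562044), np.float64(147.86183524504693)) [ 0.50952414 -0.2206588   0.0695    ]
(320, 299) [ 0.4654 -0.158   0.0135] 0.0766 2.184
(317, 306) [ 0.4609 -0.1531  0.0135] 0.0833 2.195
(311, 300) [ 0.4675 -0.1506  0.0135] 0.0817 2.111
(325, 303) [ 0.4607 -0.1604  0.0135] 0.0775 2.251
(352, 256) [ 0.4884 -0.1969  0.0135] 0.0318 2.296
(337, 250) [ 0.4975 -0.1877  0.0135] 0.0351 1.92
(330, 285) [ 0.4732 -0.1706  0.0135] 0.0618 2.199
plate [ 0.5096 -0.2208] 0.0397 278
plate [ 0.5097 -0.2209] 0.0397 277
plate [ 0.5098 -0.221 ] 0.0396 284
plate [ 0.5094 -0.2209] 0.0398 225
plate [ 0.5094 -0.2208] 0.0398 222
plate [ 0.5094 -0.2207] 0.0398 222
[ 0.47569044 -0.22756827  0.21037587] -0.38261413791758336
```

```bash
python3 - <<'E'
from h import *
import pickle
w=pickle.load(open('d2.pkl','rb'))['wrist'];t=pickle.load(open('d1.pkl','rb'))['top']
for q in [(300,30),(350,80),(420,115),(480,122)]:
    print(q,[onz(w,q[0]*.64,q[1]*.64,z)[:2].round(3) for z in (.03,.1,.2)])
for q in [(480,230),(490,262),(510,277),(545,285)]:
    print('top',q,[onz(t,q[0]*.64,q[1]*.64,z)[:2].round(3) for z in (.03,.1,.2)])
E
```

```text
(300, 30) [array([ 0.667, -0.23 ]), array([ 0.642, -0.236]), array([ 0.607, -0.244])]
(350, 80) [array([ 0.614, -0.249]), array([ 0.6  , -0.251]), array([ 0.58 , -0.254])]
(420, 115) [array([ 0.57 , -0.287]), array([ 0.565, -0.281]), array([ 0.558, -0.273])]
(480, 122) [array([ 0.549, -0.327]), array([ 0.549, -0.313]), array([ 0.547, -0.293])]
top (480, 230) [array([ 0.708, -0.262]), array([ 0.689, -0.251]), array([ 0.662, -0.236])]
top (490, 262) [array([ 0.619, -0.288]), array([ 0.604, -0.277]), array([ 0.582, -0.26 ])]
top (510, 277) [array([ 0.578, -0.342]), array([ 0.565, -0.328]), array([ 0.545, -0.309])]
top (545, 285) [array([ 0.558, -0.437]), array([ 0.545, -0.419]), array([ 0.527, -0.394])]
```

>>> step_arm:
  moves:
    - {"x":15,"y":-10,"z":0,"rx":0,"ry":0,"rz":0,"hand":1}
    - {"x":14,"y":-9,"z":0,"rx":0,"ry":0,"rz":0,"hand":1}
    - {"x":0,"y":0,"z":20,"rx":0,"ry":0,"rz":-0.09,"hand":1}
    - {"x":0,"y":0,"z":20,"rx":0,"ry":0,"rz":-0.09,"hand":1}
    - {"x":0,"y":0,"z":25,"rx":0,"ry":0,"rz":0,"hand":1}
    - {"x":0,"y":0,"z":25,"rx":0,"ry":0,"rz":0,"hand":1}
    - {"x":0,"y":0,"z":0,"rx":0,"ry":0,"rz":0,"hand":1}
    - {"x":0,"y":0,"z":0,"rx":0,"ry":0,"rz":0,"hand":1}

```text
time: 5.83
tool_pos: [0.5106, -0.219, 0.1213]
ee_rot: [-3.125, 0.315, 0.001]
wrist_force: [0.5, 0.2, 0.8]
gripper_width: 1.002
gripper_force: 0.0
```

>>> step_arm:
  moves:
    - {"x":-0.7,"y":1.9,"z":14,"rx":0,"ry":0,"rz":0,"hand":1}
    - {"x":0,"y":0,"z":14,"rx":0,"ry":0,"rz":0,"hand":1}
    - {"x":0,"y":0,"z":14,"rx":0,"ry":0,"rz":0,"hand":1}
    - {"x":0,"y":0,"z":14,"rx":0,"ry":0,"rz":0,"hand":1}
    - {"x":0,"y":0,"z":0,"rx":0,"ry":0,"rz":0,"hand":1}

```text
time: 6.25
tool_pos: [0.5098, -0.2213, 0.0651]
ee_rot: [-3.125, 0.317, -0.001]
wrist_force: [-0.3, 0.3, -0.0]
gripper_width: 1.003
gripper_force: 0.0
```

>>> step_arm:
  moves:
    - {"x":0,"y":0,"z":14,"rx":0,"ry":0,"rz":0,"hand":1}
    - {"x":0,"y":0,"z":14,"rx":0,"ry":0,"rz":0,"hand":1}
    - {"x":0,"y":0,"z":14,"rx":0,"ry":0,"rz":0,"hand":1}
    - {"x":0,"y":0,"z":0,"rx":0,"ry":0,"rz":0,"hand":1}
    - {"x":0,"y":0,"z":0,"rx":0,"ry":0,"rz":0,"hand":1}

```text
time: 6.67
tool_pos: [0.5099, -0.2221, 0.0241]
ee_rot: [-3.125, 0.319, -0.002]
wrist_force: [-0.3, -0.4, 0.2]
gripper_width: 1.002
gripper_force: 0.0
```

```bash
python3 - <<'E'
from h import *
w=grab('wrist')
f=w['frame'];cv2.imwrite('pics/w3.png',cv2.resize(f,(800,600),interpolation=cv2.INTER_CUBIC))
o=robot.get_obs();print(o['time'],o['tool_pos'],2*np.arctan2(o['ee_rot'][1],o['ee_rot'][0])-2*np.pi,o['joints'])
print(proj(w,[.5095,-.2207,.0695]))
g=f[0:260,150:350].max(2);print(np.argwhere(g<35).mean(0),(g<35).sum())
E
```

```text
6.7167 [ 0.50994388 -0.22229384  0.02429622] -6.486704896423615 [ 0.08107831  0.72272221  0.34310688  2.14184044 -0.65049925  0.37653472
 -0.81600512]
(np.float64(249.20809074559554), np.float64(270.61860919083915))
[255.30555556  45.71296296] 108
```

>>> step_arm:
  moves:
    - {"x":0,"y":0,"z":0,"rx":0,"ry":0,"rz":0,"hand":-1}
    - {"x":0,"y":0,"z":0,"rx":0,"ry":0,"rz":0,"hand":-1}
    - {"x":0,"y":0,"z":0,"rx":0,"ry":0,"rz":0,"hand":-1}
    - {"x":0,"y":0,"z":0,"rx":0,"ry":0,"rz":0,"hand":-1}
    - {"x":0,"y":0,"z":0,"rx":0,"ry":0,"rz":0,"hand":-1}
    - {"x":0,"y":0,"z":0,"rx":0,"ry":0,"rz":0,"hand":-1}
    - {"x":0,"y":0,"z":0,"rx":0,"ry":0,"rz":0,"hand":-1}
    - {"x":0,"y":0,"z":0,"rx":0,"ry":0,"rz":0,"hand":-1}
    - {"x":0,"y":0,"z":0,"rx":0,"ry":0,"rz":0,"hand":-1}
    - {"x":0,"y":0,"z":0,"rx":0,"ry":0,"rz":0,"hand":-1}
  newtons: 25

```text
time: 7.55
tool_pos: [0.5091, -0.2219, 0.0227]
ee_rot: [-3.125, 0.32, 0.0]
wrist_force: [0.8, 2.6, 3.2]
gripper_width: 0.59
gripper_force: 25.0
```

>>> step_arm:
  moves:
    - {"x":0,"y":0,"z":-20,"rx":0,"ry":0,"rz":0,"hand":-1}
    - {"x":0,"y":0,"z":-35,"rx":0,"ry":0,"rz":0,"hand":-1}
    - {"x":0,"y":0,"z":-35,"rx":0,"ry":0,"rz":0,"hand":-1}
    - {"x":0,"y":0,"z":-35,"rx":0,"ry":0,"rz":0,"hand":-1}
    - {"x":0,"y":0,"z":-30,"rx":0,"ry":0,"rz":0,"hand":-1}
    - {"x":-21,"y":-30,"z":0,"rx":0,"ry":0,"rz":0,"hand":-1}
    - {"x":-21,"y":-30,"z":0,"rx":0,"ry":0,"rz":0,"hand":-1}
    - {"x":-21,"y":-30,"z":0,"rx":0,"ry":0,"rz":0,"hand":-1}
    - {"x":0,"y":0,"z":0,"rx":0,"ry":0,"rz":0,"hand":-1}
    - {"x":0,"y":0,"z":0,"rx":0,"ry":0,"rz":0,"hand":-1}

```text
time: 8.38
tool_pos: [0.4649, -0.1194, 0.1775]
ee_rot: [-3.125, 0.315, 0.001]
wrist_force: [-0.3, -1.5, -1.0]
gripper_width: 0.59
gripper_force: 25.0
```

>>> step_arm:
  moves:
    - {"x":0,"y":0,"z":0,"rx":0,"ry":0,"rz":-0.12,"hand":-1}
    - {"x":0,"y":0,"z":0,"rx":0,"ry":0,"rz":-0.12,"hand":-1}
    - {"x":0,"y":0,"z":0,"rx":0,"ry":0,"rz":-0.12,"hand":-1}
    - {"x":0,"y":0,"z":0,"rx":0,"ry":0,"rz":-0.12,"hand":-1}
    - {"x":0,"y":0,"z":0,"rx":0,"ry":0,"rz":-0.12,"hand":-1}
    - {"x":0,"y":0,"z":0,"rx":0,"ry":0,"rz":-0.12,"hand":-1}
    - {"x":0,"y":0,"z":0,"rx":0,"ry":0,"rz":-0.12,"hand":-1}
    - {"x":0,"y":0,"z":0,"rx":0,"ry":0,"rz":-0.12,"hand":-1}
    - {"x":0,"y":0,"z":0,"rx":0,"ry":0,"rz":-0.12,"hand":-1}
    - {"x":0,"y":0,"z":0,"rx":0,"ry":0,"rz":-0.12,"hand":-1}
    - {"x":0,"y":0,"z":0,"rx":0,"ry":0,"rz":-0.12,"hand":-1}
    - {"x":0,"y":0,"z":0,"rx":0,"ry":0,"rz":0,"hand":-1}

```text
time: 9.38
tool_pos: [0.4659, -0.123, 0.1776]
ee_rot: [2.662, 1.667, 0.0]
wrist_force: [-0.2, 0.9, -2.0]
gripper_width: 0.596
gripper_force: 25.0
```

```bash
cat > hold.py <<'E'
from h import *
import pickle
def edges(w,z,vmax=384):
    ed=cv2.Canny(cv2.GaussianBlur(w['frame'],(0,0),.8),30,80);ys,xs=np.where(ed>0);k=ys<vmax
    return np.array([onz(w,x,y,z)[:2] for x,y in zip(xs[k],ys[k])])
def circ(P,c,R0,tols=(.006,.004,.0025,.002,.002)):
    c=np.array(c,float)
    for t in tols:
        r=np.hypot(*(P-c).T);s=abs(r-R0)<t
        A=np.c_[2*P[s],np.ones(s.sum())];x=np.linalg.lstsq(A,(P[s]**2).sum(1),rcond=None)[0];c=x[:2]
    return c.round(4),np.sqrt(x[2]+c@c).round(4),s.sum()
if __name__=='__main__':
    w=grab('wrist');pickle.dump(w,open('d3.pkl','wb'));o=robot.get_obs();print(o['tool_pos'],o['ee_rot'],o['joints'])
    for ww in (w,pickle.load(open('d1.pkl','rb'))['wrist']):
        print('pix',proj(ww,[.4984,.0969,.075]))
        for z,r in [(.075,.0275),(.0845,.0475),(.0845,.043)]:
            P=edges(ww,z)
            for c in [(.4984,.0969),(.501,.094)]: print(z,r,circ(P,c,r))
    cv2.imwrite('pics/w4.png',cv2.resize(w['frame'],(800,600),interpolation=2))
E
python3 hold.py
```

```text
[ 0.46587413 -0.1228533   0.17753202] [2.66829232e+00 1.65730995e+00 3.50030281e-04] [-0.03655333  0.37918967  0.23620391  2.19806317 -0.15852667  0.5791859
 -0.14280955]
pix (np.float64(182.4259630123729), np.float64(-33.15740603374746))
0.075 0.0275 (array([0., 0.]), np.float64(0.0), np.int64(0))
0.075 0.0275 (array([0., 0.]), np.float64(0.0), np.int64(0))
0.0845 0.0475 (array([0.4887, 0.0628]), np.float64(0.0469), np.int64(65))
0.0845 0.0475 (array([0.4885, 0.0613]), np.float64(0.0467), np.int64(60))
0.0845 0.043 (array([0.4836, 0.0569]), np.float64(0.0417), np.int64(71))
0.0845 0.043 (array([0.4948, 0.0727]), np.float64(0.043), np.int64(86))
pix (np.float64(155.75230080549568), np.float64(139.00695055332574))
0.075 0.0275 (array([0.4999, 0.102 ]), np.float64(0.0277), np.int64(91))
0.075 0.0275 (array([0.5014, 0.1015]), np.float64(0.0271), np.int64(85))
0.0845 0.0475 (array([0.5002, 0.0974]), np.float64(0.0477), np.int64(158))
0.0845 0.0475 (array([0.5008, 0.0968]), np.float64(0.0479), np.int64(165))
0.0845 0.043 (array([0.4991, 0.0952]), np.float64(0.0432), np.int64(124))
0.0845 0.043 (array([0.501 , 0.0955]), np.float64(0.0426), np.int64(119))
```

View pics/w4.png

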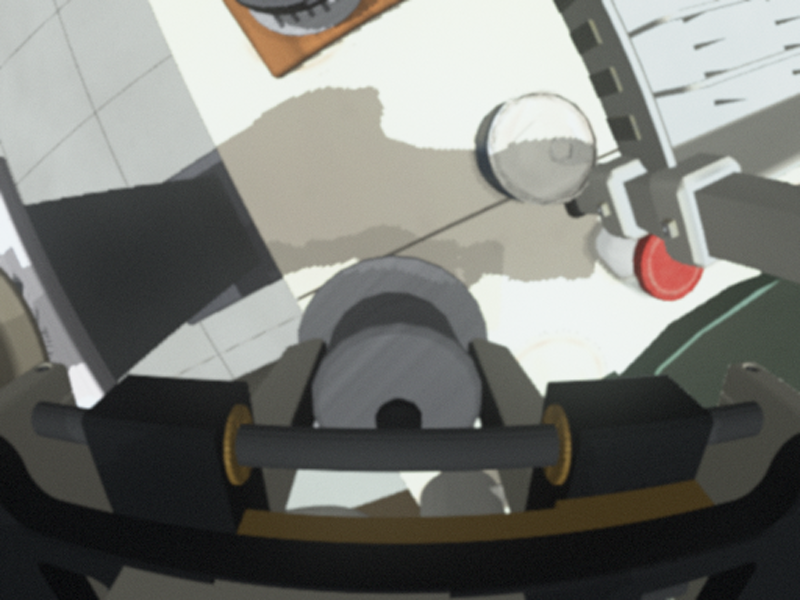

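The wrist view shows the filter held level between the fingers. Its lid is at (397,380), its plate edge runs along the top at (395,258), and the stand is only just in view.

>>> step_arm:
  moves:
    - {"x":0,"y":0,"z":0,"rx":0,"ry":0,"rz":-0.12,"hand":-1}
    - {"x":0,"y":0,"z":0,"rx":0,"ry":0,"rz":-0.12,"hand":-1}
    - {"x":0,"y":0,"z":0,"rx":0,"ry":0,"rz":-0.12,"hand":-1}
    - {"x":0,"y":0,"z":0,"rx":0,"ry":0,"rz":-0.12,"hand":-1}
    - {"x":28,"y":5.5,"z":0,"rx":0,"ry":0,"rz":0,"hand":-1}
    - {"x":28,"y":5.5,"z":0,"rx":0,"ry":0,"rz":0,"hand":-1}
    - {"x":28,"y":5.5,"z":0,"rx":0,"ry":0,"rz":0,"hand":-1}
    - {"x":28,"y":5.5,"z":0,"rx":0,"ry":0,"rz":0,"hand":-1}
    - {"x":0,"y":0,"z":0,"rx":0,"ry":0,"rz":0,"hand":-1}
    - {"x":0,"y":0,"z":0,"rx":0,"ry":0,"rz":0,"hand":-1}

```text
time: 10.27
tool_pos: [0.4853, -0.0079, 0.1774]
ee_rot: [2.195, 2.248, 0.0]
wrist_force: [-0.3, 0.3, -1.9]
gripper_width: 0.593
gripper_force: 25.0
```

```bash
cat > m3.py <<'E'
from hold import *
w=grab('wrist');pickle.dump(w,open('d4.pkl','wb'));o=robot.get_obs();print(o['tool_pos'],o['ee_rot'],o['joints'])
print('pix',proj(w,[.5,.0965,.075]))
for z,r in [(.075,.0275),(.0845,.0475),(.0845,.043)]:
    P=edges(w,z,215)
    for c in [(.4984,.0969),(.5,.0965)]: print(z,r,circ(P,c,r))
hsv=cv2.cvtColor(w['frame'],cv2.COLOR_BGR2HSV);m=cv2.inRange(hsv,(3,110,60),(20,255,255));m[220:]=0
m=cv2.morphologyEx(m,cv2.MORPH_OPEN,np.ones((3,3)));ys,xs=np.where(m>0);P=np.array([onz(w,x,y,.014)[:2]*1000 for x,y in zip(xs,ys)])
print(cv2.minAreaRect(P.astype(np.float32)),len(P))
tz=o['tool_pos'][2]-.0227
for ww,t in ((w,o['tool_pos']),(pickle.load(open('d3.pkl','rb')),np.array([.46587,-.12285,.17753]))):
    for z,r in [(.0135,.04),(.01,.04),(.059,.0285)]:
        P=edges(ww,tz+z,300);c,rr,n=circ(P,t[:2],r);E=ww['extrinsics'];print('filter in hand',z,c-t[:2].round(4),rr,n)
cv2.imwrite('pics/w5.png',cv2.resize(w['frame'],(800,600),interpolation=2))
E
python3 m3.py
```

```text
[ 0.48493092 -0.00913656  0.17742308] [ 2.19616214e+00  2.24616400e+00 -8.51650559e-04] [-0.17079263  0.37681051  0.09625261  2.18481978 -0.06338672  0.58275217
 -0.00578864]
pix (np.float64(273.4197750119273), np.float64(71.37178373748934))
0.075 0.0275 (array([0.5   , 0.1012]), np.float64(0.0274), np.int64(250))
0.075 0.0275 (array([0.5   , 0.1012]), np.float64(0.0274), np.int64(251))
0.0845 0.0475 (array([0.4991, 0.0968]), np.float64(0.0474), np.int64(356))
0.0845 0.0475 (array([0.4999, 0.097 ]), np.float64(0.0472), np.int64(365))
0.0845 0.043 (array([0.4997, 0.0994]), np.float64(0.0429), np.int64(471))
0.0845 0.043 (array([0.5001, 0.0991]), np.float64(0.043), np.int64(449))
((497.7148742675781, 120.32786560058594), (115.83895874023438, 146.5877685546875), 6.42243766784668) 3360
filter in hand 0.0135 [-0.0014 -0.0004] 0.0402 283
filter in hand 0.01 [-0.0015 -0.0012] 0.0404 272
filter in hand 0.059 [0.0003 0.0015] 0.0281 333
filter in hand 0.0135 [-0.0019 -0.0003] 0.04 345
filter in hand 0.01 [-0.0022 -0.0009] 0.0401 331
filter in hand 0.059 [0.0004 0.    ] 0.0281 349
```

View pics/w5.png

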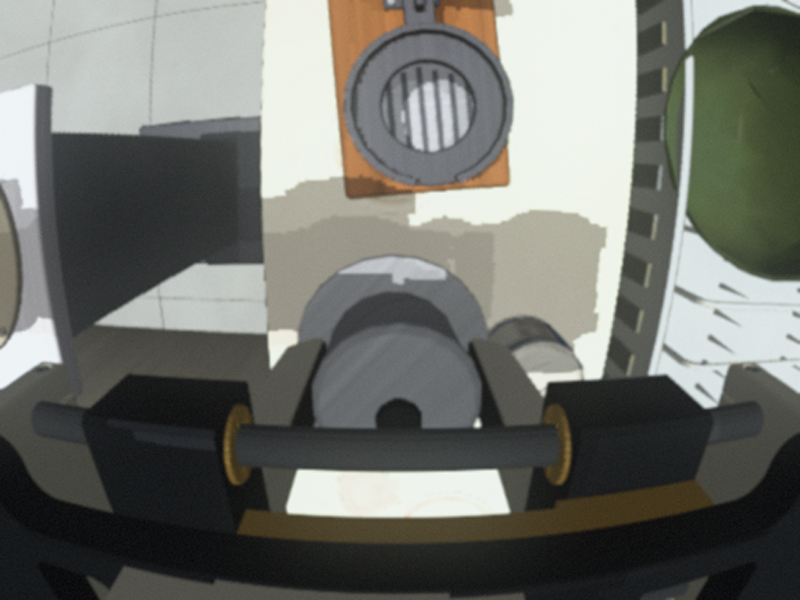

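The wrist view shows the holder ring from (345,22) to (512,187), with its hole from (380,58) to (476,154). The rim gap is at the bottom, about (430,183), facing the filter in hand.

```bash
python3 - <<'E'
from hold import *
w=pickle.load(open('d4.pkl','rb'))
n=lambda a,b:(a*.64-.18,b*.64-.18)
for q,z in [((428.5,104.5),.0845),((428,106),.075)]: print(onz(w,*n(*q),z).round(4))
for z,R0 in ((.0845,.0475),(.0845,.043),(.075,.0275)):
    P=edges(w,z,215);c=np.array([.5,.099]);d=P-c;r=np.hypot(*d.T);a=np.arctan2(d[:,1],d[:,0])
    for b in np.arange(-np.pi,np.pi,np.pi/8):
        s=(abs(a-b-np.pi/16)<np.pi/16)&(abs(r-R0)<.005);h=np.histogram(r[s],bins=np.arange(R0-.005,R0+.0051,.001))[0];print(z,R0,round(b+.196,2),h)
print(w['extrinsics'][:3,3])
E
```

```text
[0.4999 0.0996 0.0845]
[0.5002 0.0999 0.075 ]
0.0845 0.0475 -2.95 [17  1  0  3 19  0  0  5 13  4]
0.0845 0.0475 -2.55 [12  0  0 12 15  0  0  0  2  0]
0.0845 0.0475 -2.16 [10  0  4 20  4  0  0 10  6  3]
0.0845 0.0475 -1.77 [ 4  1  9 10  0  4 13  9  4  5]
0.0845 0.0475 -1.37 [ 1  2 17  1  0 13  7  2  0  0]
0.0845 0.0475 -0.98 [16  1  1 10  4 11  3  3  3  3]
0.0845 0.0475 -0.59 [21  4  0  1  0 16 11  1  2  2]
0.0845 0.0475 -0.2 [ 7 12  0  0 13  8  1  0  0  0]
0.0845 0.0475 0.2 [ 0 18  1  0  8 12  0  0  0  0]
0.0845 0.0475 0.59 [ 0 11 16  0  1 12  7  3  2  1]
0.0845 0.0475 0.98 [ 0  7 21  0  0  6 23  2  0  0]
0.0845 0.0475 1.37 [ 0  1 18  0  0  0 15  6  2  2]
0.0845 0.0475 1.77 [ 0  2 18  0  0  0  4  2  1  2]
0.0845 0.0475 2.16 [ 0 11 17  0  0  9 19  0  0  0]
0.0845 0.0475 2.55 [ 0 20  6  0  2 21  4  0  0  0]
0.0845 0.0475 2.94 [10  9  0  0 12  9  0  0  5  4]
0.0845 0.043 -2.95 [ 0 10  9  0  8 12  0  0 14  8]
0.0845 0.043 -2.55 [ 1 17  5  4 20  3  0  3 19  5]
0.0845 0.043 -2.16 [ 0 15  9  1 23  0  0 15 13  0]
0.0845 0.043 -1.77 [ 0  6  4  7 11  1  6  9  5  2]
0.0845 0.043 -1.37 [ 0  0  1
[... 624 characters left out ...]

0.075 0.0275 -2.55 [2 4 5 2 9 4 0 0 0 0]
0.075 0.0275 -2.16 [3 6 6 1 8 4 0 0 0 0]
0.075 0.0275 -1.77 [4 5 4 1 1 0 0 0 0 0]
0.075 0.0275 -1.37 [2 2 8 1 0 0 0 0 0 0]
0.075 0.0275 -0.98 [2 5 5 1 0 0 0 0 0 0]
0.075 0.0275 -0.59 [2 1 6 4 0 2 2 0 0 0]
0.075 0.0275 -0.2 [ 6  2  3  0  1 10  0  0  0  0]
0.075 0.0275 0.2 [4 1 1 7 0 7 5 0 0 0]
0.075 0.0275 0.59 [ 4  8  0  4  0  4 12  1  0  0]
0.075 0.0275 0.98 [ 3  4  2 11  4  0 11  7  0  0]
0.075 0.0275 1.37 [2 1 0 6 5 0 7 6 0 0]
0.075 0.0275 1.77 [ 2  4  1  2 10  0  5  8  0  0]
0.075 0.0275 2.16 [ 2  3  5  5  3  0 13  4  0  0]
0.075 0.0275 2.55 [2 2 2 7 0 7 9 0 0 0]
0.075 0.0275 2.94 [ 1  6  7  6  0 10  1  0  0  0]
[0.48343803 0.06680892 0.34367883]
```

>>> step_arm:
  moves:
    - {"x":0,"y":0,"z":0,"rx":0,"ry":0,"rz":-0.12,"hand":-1}
    - {"x":0,"y":0,"z":0,"rx":0,"ry":0,"rz":-0.12,"hand":-1}
    - {"x":0,"y":0,"z":0,"rx":0,"ry":0,"rz":-0.12,"hand":-1}
    - {"x":0,"y":0,"z":0,"rx":0,"ry":0,"rz":-0.12,"hand":-1}
    - {"x":0,"y":0,"z":0,"rx":0,"ry":0,"rz":-0.12,"hand":-1}
    - {"x":0,"y":0,"z":0,"rx":0,"ry":0,"rz":-0.12,"hand":-1}
    - {"x":0,"y":0,"z":0,"rx":0,"ry":0,"rz":-0.12,"hand":-1}
    - {"x":14.6,"y":23.7,"z":0,"rx":0,"ry":0,"rz":0,"hand":-1}
    - {"x":14.6,"y":23.7,"z":0,"rx":0,"ry":0,"rz":0,"hand":-1}
    - {"x":14.6,"y":23.7,"z":0,"rx":0,"ry":0,"rz":0,"hand":-1}
    - {"x":14.6,"y":23.7,"z":0,"rx":0,"ry":0,"rz":0,"hand":-1}
    - {"x":0,"y":0,"z":0,"rx":0,"ry":0,"rz":0,"hand":-1}

```text
time: 11.32
tool_pos: [0.5032, 0.1051, 0.1777]
ee_rot: [1.084, 2.948, 0.004]
wrist_force: [1.1, 0.3, -1.6]
gripper_width: 0.589
gripper_force: 25.0
```

>>> step_arm:
  moves:
    - {"x":0,"y":0,"z":20,"rx":0,"ry":0,"rz":0,"hand":-1}
    - {"x":0,"y":0,"z":20,"rx":0,"ry":0,"rz":0,"hand":-1}
    - {"x":0,"y":0,"z":0,"rx":0,"ry":0,"rz":0,"hand":-1}
    - {"x":0,"y":0,"z":0,"rx":0,"ry":0,"rz":0,"hand":-1}

```text
time: 11.65
tool_pos: [0.5013, 0.0995, 0.1371]
ee_rot: [-1.09, -2.945, 0.003]
wrist_force: [0.0, -0.2, -1.4]
gripper_width: 0.59
gripper_force: 25.0
```

```bash
python3 - <<'E'
from h import *
o=robot.get_obs();y=2*np.arctan2(o['ee_rot'][1],o['ee_rot'][0]);print(o['tool_pos'],y,o['joints'])
d=np.array([.5017,.1012])-o['tool_pos'][:2];print('dx,dy',d@[np.cos(y),np.sin(y)]*1000,d@[np.sin(y),-np.cos(y)]*1000)
# tilt
print(R.from_rotvec(o['ee_rot']).as_matrix()[:,2])
E
```

```text
[0.501343   0.09949576 0.13709167] -3.850490980221308 [-0.21185334  0.46902314 -0.1318947   2.1540692   0.11937061  0.52771901
  0.42884295]
dx,dy 0.8384623613543488 1.5260607464889775
[-0.00229454 -0.00133834 -0.99999647]
```

>>> step_arm:
  moves:
    - {"x":0.8,"y":1.5,"z":10,"rx":0,"ry":0,"rz":0,"hand":-1}
    - {"x":0,"y":0,"z":10,"rx":0,"ry":0,"rz":0,"hand":-1}
    - {"x":0,"y":0,"z":10,"rx":0,"ry":0,"rz":0,"hand":-1}
    - {"x":0,"y":0,"z":6,"rx":0,"ry":0,"rz":0,"hand":-1}
    - {"x":0,"y":0,"z":0,"rx":0,"ry":0,"rz":0,"hand":-1}
    - {"x":0,"y":0,"z":0,"rx":0,"ry":0,"rz":0,"hand":-1}

```text
time: 12.15
tool_pos: [0.5019, 0.1029, 0.1012]
ee_rot: [-1.085, -2.947, 0.001]
wrist_force: [-0.5, 0.5, -2.8]
gripper_width: 0.591
gripper_force: 25.0
```

>>> step_arm:
  moves:
    - {"x":0,"y":0,"z":3,"rx":0,"ry":0,"rz":0,"hand":-1}
    - {"x":0,"y":0,"z":3,"rx":0,"ry":0,"rz":0,"hand":-1}
    - {"x":0,"y":0,"z":0,"rx":0,"ry":0,"rz":0,"hand":-1}
    - {"x":0,"y":0,"z":0,"rx":0,"ry":0,"rz":0,"hand":-1}

```text
time: 12.48
tool_pos: [0.5022, 0.1029, 0.0956]
ee_rot: [1.086, 2.948, -0.0]
wrist_force: [-0.5, 0.4, -1.4]
gripper_width: 0.594
gripper_force: 25.0
```

>>> step_arm:
  moves:
    - {"x":-0.8,"y":-1.0,"z":2,"rx":0,"ry":0,"rz":0,"hand":-1}
    - {"x":0,"y":0,"z":2,"rx":0,"ry":0,"rz":0,"hand":-1}
    - {"x":0,"y":0,"z":2,"rx":0,"ry":0,"rz":0,"hand":-1}
    - {"x":0,"y":0,"z":0,"rx":0,"ry":0,"rz":0,"hand":-1}
    - {"x":0,"y":0,"z":0,"rx":0,"ry":0,"rz":0,"hand":-1}

```text
time: 12.9
tool_pos: [0.5021, 0.1017, 0.0895]
ee_rot: [-1.086, -2.948, 0.0]
wrist_force: [-0.3, 0.2, -2.4]
gripper_width: 0.59
gripper_force: 25.0
```

>>> step_arm:
  moves:
    - {"x":0,"y":0,"z":1,"rx":0,"ry":0,"rz":0,"hand":-1}
    - {"x":0,"y":0,"z":1,"rx":0,"ry":0,"rz":0,"hand":-1}
    - {"x":0,"y":0,"z":0,"rx":0,"ry":0,"rz":0,"hand":-1}
    - {"x":0,"y":0,"z":0,"rx":0,"ry":0,"rz":0,"hand":-1}

```text
time: 13.23
tool_pos: [0.5021, 0.1017, 0.0882]
ee_rot: [1.085, 2.948, 0.0]
wrist_force: [-1.7, -0.4, 7.9]
gripper_width: 0.595
gripper_force: 25.0
```

>>> step_arm:
  moves:
    - {"x":0,"y":0,"z":1,"rx":0,"ry":0,"rz":0,"hand":-1}
    - {"x":0,"y":0,"z":0,"rx":0,"ry":0,"rz":0,"hand":-1}
    - {"x":0,"y":0,"z":0,"rx":0,"ry":0,"rz":0,"hand":-1}

```text
time: 13.48
tool_pos: [0.5017, 0.1014, 0.0874]
ee_rot: [1.086, 2.948, -0.001]
wrist_force: [-4.6, -2.2, 10.7]
gripper_width: 0.59
gripper_force: 25.0
```

>>> step_arm:
  moves:
    - {"x":0,"y":0,"z":-0.8,"rx":0,"ry":0,"rz":0,"hand":-1}
    - {"x":0,"y":0,"z":0,"rx":0,"ry":0,"rz":0,"hand":0.6}
    - {"x":0,"y":0,"z":0,"rx":0,"ry":0,"rz":0,"hand":0.6}
    - {"x":0,"y":0,"z":0,"rx":0,"ry":0,"rz":0,"hand":0.6}
    - {"x":0,"y":0,"z":0,"rx":0,"ry":0,"rz":0,"hand":0.6}
    - {"x":0,"y":0,"z":0,"rx":0,"ry":0,"rz":0,"hand":0.6}
    - {"x":0,"y":0,"z":0,"rx":0,"ry":0,"rz":0,"hand":0.6}
    - {"x":0,"y":0,"z":0,"rx":0,"ry":0,"rz":0,"hand":0.6}

```text
time: 14.15
tool_pos: [0.5021, 0.1017, 0.0874]
ee_rot: [-1.086, -2.948, 0.0]
wrist_force: [-0.2, 0.8, 0.4]
gripper_width: 0.8
gripper_force: 0.0
```

>>> step_arm:
  moves:
    - {"x":0,"y":0,"z":-20,"rx":0,"ry":0,"rz":0,"hand":0.6}
    - {"x":0,"y":0,"z":-30,"rx":0,"ry":0,"rz":0,"hand":0.6}
    - {"x":0,"y":0,"z":-40,"rx":0,"ry":0,"rz":0,"hand":0.6}
    - {"x":0,"y":0,"z":-40,"rx":0,"ry":0,"rz":0,"hand":0.6}
    - {"x":0,"y":0,"z":-40,"rx":0,"ry":0,"rz":0,"hand":0.6}
    - {"x":0,"y":0,"z":-40,"rx":0,"ry":0,"rz":0,"hand":0.6}
    - {"x":0,"y":0,"z":-30,"rx":0,"ry":0,"rz":0,"hand":0.6}
    - {"x":0,"y":0,"z":0,"rx":0,"ry":0,"rz":0,"hand":0.6}
    - {"x":0,"y":0,"z":0,"rx":0,"ry":0,"rz":0,"hand":0.6}

```text
time: 14.9
tool_pos: [0.5027, 0.1018, 0.3291]
ee_rot: [1.085, 2.945, 0.003]
wrist_force: [-0.1, -0.2, -0.8]
gripper_width: 0.8
gripper_force: 0.0
```

>>> step_arm:
  moves:
    - {"x":0,"y":0,"z":0,"rx":0,"ry":0,"rz":0.12,"hand":0.6}
    - {"x":0,"y":0,"z":0,"rx":0,"ry":0,"rz":0.12,"hand":0.6}
    - {"x":0,"y":0,"z":0,"rx":0,"ry":0,"rz":0.12,"hand":0.6}
    - {"x":0,"y":0,"z":0,"rx":0,"ry":0,"rz":0.12,"hand":0.6}
    - {"x":0,"y":0,"z":0,"rx":0,"ry":0,"rz":0.12,"hand":0.6}
    - {"x":0,"y":0,"z":0,"rx":0,"ry":0,"rz":0.12,"hand":0.6}
    - {"x":0,"y":0,"z":0,"rx":0,"ry":0,"rz":0.12,"hand":0.6}
    - {"x":-25,"y":-22,"z":0,"rx":0,"ry":0,"rz":0,"hand":0.6}
    - {"x":-25,"y":-22,"z":0,"rx":0,"ry":0,"rz":0,"hand":0.6}
    - {"x":0,"y":0,"z":0,"rx":0,"ry":0,"rz":0,"hand":0.6}
    - {"x":0,"y":0,"z":0,"rx":0,"ry":0,"rz":0,"hand":0.6}

```text
time: 15.82
tool_pos: [0.4579, 0.0493, 0.3262]
ee_rot: [-2.195, -2.246, 0.003]
wrist_force: [0.5, 0.8, -0.4]
gripper_width: 0.801
gripper_force: 0.0
```

```bash
python3 - <<'E'
from hold import *
w=grab('wrist');pickle.dump(w,open('d5.pkl','wb'));o=robot.get_obs();print(o['tool_pos'],o['ee_rot'],o['joints'])
for z,r in [(.0785,.04),(.124,.0285),(.0845,.043),(.0845,.0475)]:
    print(z,r,circ(edges(w,z,215),(.5,.1005),r))
cv2.imwrite('pics/w6.png',cv2.resize(w['frame'][:225],(800,352),interpolation=2))
for p in [(.5,.1,.13),(.487,.2,.294),(.487,.2,.21)]: print(proj(w,p))
E
```

```text
[0.45886232 0.05036923 0.32649032] [-2.19371429e+00 -2.24775205e+00  1.89697982e-03] [-2.28340355e-01  1.53429256e-01 -4.66986914e-03  2.03771589e+00
  8.72504211e-04  9.51881120e-01 -2.09130475e-01]
0.0785 0.04 (array([0.5016, 0.1003]), np.float64(0.0399), np.int64(191))
0.124 0.0285 (array([0.5023, 0.0999]), np.float64(0.0291), np.int64(113))
0.0845 0.043 (array([0.4981, 0.0971]), np.float64(0.0431), np.int64(141))
0.0845 0.0475 (array([0.5   , 0.1009]), np.float64(0.0473), np.int64(218))
(np.float64(289.90521568330394), np.float64(124.10767413480532))
(np.float64(302.70335211940403), np.float64(-2.892395673990592))
(np.float64(288.9805547879372), np.float64(26.580943231773517))
```

View pics/w6.png

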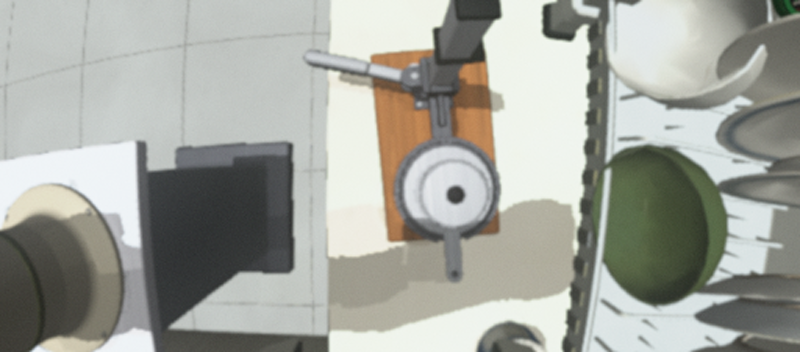

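The last view shows the filter seated in the holder, centred at (447,190), with its handle pointing out through the gap to (455,275). The lever runs from its pivot at about (410,77) to its tip at (305,57), and the marker ring is at (460,45).

```bash
python3 - <<'E'
from hold import *
w=pickle.load(open('d5.pkl','rb'));yaw=.114;k=1/1.5625
C,S=np.cos(yaw),np.sin(yaw);o=np.array([.5011,.1010])+.1*np.array([-S,C]);print('post',o)
piv=o+[-.021*C,-.021*S]
for q in [(310,57),(330,61),(350,65),(370,70),(395,75)]:
    p=onz(w,q[0]*k-.2,q[1]*k-.2,.097);d=p[:2]-piv;print(q,p.round(4),np.hypot(*d).round(4),'phi',(np.arctan2(d[1],d[0])-np.pi/2-yaw).round(3))
# lever mask: bright steel, fit line on plane z=.097
f=w['frame'];sub=f[20:60,185:275]
# ring: dark segment along the post: print min brightness near
g=cv2.cvtColor(f,cv2.COLOR_BGR2GRAY)
Rz=np.array([[C,-S],[S,C]])
def plane(u,v,val):
    c,d=ray(w,u,v);c=np.r_[Rz.T@(c[:2]-o),c[2]];d=np.r_[Rz.T@d[:2],d[2]];return c+d*(val-c[1])/d[1]
# profile: project points on the post's -y face x=0
for z in np.arange(.12,.26,.004):
    q=[];
    for x in (-.004,0,.004):
        P=np.r_[o+Rz@[x,-.009],z];u,v=proj(w,P);q.append(int(g[int(round(v)),int(round(u))]) if 0<=v<384 else -1)
    q2=[]
    for x in (-.011,.0125):
        P=np.r_[o+Rz@[x,-.014],z];u,v=proj(w,P);q2.append(int(g[int(round(v)),int(round(u))]) if 0<=v<384 else -1)
    print(z.round(3),q,q2,np.round(proj(w,np.r_[o+Rz@[0,-.009],z]),1))
E
```

```text
post [0.48972468 0.2003509 ]
(310, 57) [0.3796 0.2154 0.097 ] 0.0909 phi 1.264
(330, 61) [0.3969 0.2112 0.097 ] 0.0731 phi 1.275
(350, 65) [0.414  0.2073 0.097 ] 0.0556 phi 1.288
(370, 70) [0.431  0.2028 0.097 ] 0.0382 phi 1.33
(395, 75) [0.452  0.1986 0.097 ] 0.0168 phi 1.417
0.12 [88, 87, 88] [93, 86] [283.7  51.1]
0.124 [88, 87, 86] [91, 92] [284.   50.6]
0.128 [86, 87, 86] [97, 92] [284.4  50. ]
0.132 [86, 85, 87] [88, 92] [284.7  49.5]
0.136 [86, 85, 87] [93, 92] [285.   48.9]
0.14 [86, 85, 86] [93, 92] [285.3  48.3]
0.144 [86, 86, 86] [89, 106] [285.7  47.7]
0.148 [86, 87, 89] [89, 106] [286.1  47. ]
0.152 [86, 87, 87] [94, 131] [286.4  46.4]
0.156 [86, 88, 87] [94, 145] [286.8  45.8]
0.16 [87, 87, 85] [89, 148] [287.2  45.1]
0.164 [87, 90, 87] [90, 149] [287.6  44.4]
0.168 [87, 90, 88] [90, 147] [288.   43.7]
0.172 [86, 88, 90] [88, 147] [288.4  43. ]
0.176 [81, 82, 83] [89, 143] [288.8  42.3]
0.18 [81, 82, 75] [89, 144] [289.2  41.5]
0.184 [69, 76, 75] [92, 143] [289.7  40.8]
0.188 [54, 60, 61] [91, 142] [290.1  40. ]
0.192 [53, 55, 55] [94, 140] [290.6  39.2]
0.196 [53, 56, 53] [94, 137] [291.   38.3]
0.2 [58, 55, 66] [88, 133] [291.5  37.5]
0.204 [71, 69, 80] [82, 128] [292.   36.6]
0.208 [82, 83, 82] [64, 110] [292.5  35.7]
0.212 [89, 89, 86] [55, 82] [293.1  34.8]
0.216 [87, 87, 89] [55, 54] [293.6  33.9]
0.22 [89, 88, 87] [57, 58] [294.2  32.9]
0.224 [89, 89, 90] [61, 62] [294.7  31.9]
0.228 [88, 89, 89] [78, 113] [295.3  30.9]
0.232 [87, 89, 91] [86, 198] [295.9  29.9]
0.236 [89, 88, 90] [93, 208] [296.5  28.8]
0.24 [88, 90, 87] [91, 238] [297.2  27.7]
0.244 [90, 88, 89] [92, 241] [297.9  26.6]
0.248 [91, 91, 90] [91, 241] [298.5  25.4]
0.252 [88, 91, 89] [95, 241] [299.2  24.2]
0.256 [87, 87, 90] [95, 241] [300.   22.9]
```

>>> step_arm:
  moves:
    - {"x":32.4,"y":-10.8,"z":0,"rx":0,"ry":0,"rz":0,"hand":0.6}
    - {"x":32.4,"y":-10.8,"z":0,"rx":0,"ry":0,"rz":0,"hand":0.6}
    - {"x":32.4,"y":-10.8,"z":0,"rx":0,"ry":0,"rz":0,"hand":0.6}
    - {"x":32.4,"y":-10.8,"z":0,"rx":0,"ry":0,"rz":0,"hand":0.6}
    - {"x":32.4,"y":-10.8,"z":0,"rx":0,"ry":0,"rz":0,"hand":0.6}
    - {"x":0,"y":0,"z":0,"rx":0,"ry":0,"rz":-0.12,"hand":0.6}
    - {"x":0,"y":0,"z":0,"rx":0,"ry":0,"rz":-0.12,"hand":0.6}
    - {"x":0,"y":0,"z":0,"rx":0,"ry":0,"rz":-0.12,"hand":0.6}
    - {"x":0,"y":0,"z":0,"rx":0,"ry":0,"rz":-0.12,"hand":0.6}
    - {"x":0,"y":0,"z":0,"rx":0,"ry":0,"rz":-0.12,"hand":0.6}
    - {"x":0,"y":0,"z":0,"rx":0,"ry":0,"rz":-0.12,"hand":0.6}

```text
time: 16.78
tool_pos: [0.4014, 0.2123, 0.3266]
ee_rot: [-1.249, -2.881, 0.001]
wrist_force: [-0.1, 0.4, 0.6]
gripper_width: 0.803
gripper_force: 0.0
```

>>> step_arm:
  moves:
    - {"x":0,"y":0,"z":0,"rx":0,"ry":0,"rz":-0.12,"hand":0.6}
    - {"x":0,"y":0,"z":0,"rx":0,"ry":0,"rz":-0.12,"hand":0.6}
    - {"x":0,"y":0,"z":0,"rx":0,"ry":0,"rz":-0.12,"hand":0.6}
    - {"x":0,"y":0,"z":0,"rx":0,"ry":0,"rz":-0.12,"hand":0.6}
    - {"x":0,"y":0,"z":0,"rx":0,"ry":0,"rz":-0.12,"hand":0.6}
    - {"x":0,"y":0,"z":0,"rx":0,"ry":0,"rz":0,"hand":0.6}
    - {"x":0,"y":0,"z":0,"rx":0,"ry":0,"rz":0,"hand":0.6}

```text
time: 17.37
tool_pos: [0.4014, 0.2118, 0.3268]
ee_rot: [-0.359, -3.12, 0.0]
wrist_force: [0.7, -0.7, 1.1]
gripper_width: 0.801
gripper_force: 0.0
```

```bash
cat > lv.py <<'E'
from h import *
import pickle
w=grab('wrist');pickle.dump(w,open('d6.pkl','wb'))
o=robot.get_obs();y=2*np.arctan2(o['ee_rot'][1],o['ee_rot'][0]);print(o['time'],o['tool_pos'],y%(2*np.pi),o['joints'])
# lever edges: brightness profile across the expected lever direction at several radii
g=cv2.cvtColor(w['frame'],cv2.COLOR_BGR2GRAY);ps=[]
a=2.92;u=np.array([np.cos(a),np.sin(a)]);nrm=np.array([-u[1],u[0]]);c0=np.array([.4015,.211])
for s in (-.02,-.01,0,.01,.018):
    row=[];
    for t in np.arange(-.018,.0181,.002):
        q=proj(w,np.r_[c0+u*s+nrm*t,.097]);row.append(int(g[int(round(q[1])),int(round(q[0]))]))
    print(s,row,np.round(proj(w,np.r_[c0+u*s,.097])))
E
python3 lv.py
```

```text
17.4167 [0.40138781 0.21169432 0.32690826] 2.9121909440058076 [-0.34691179  0.15590739 -0.30332688  2.0378181   0.05619473  0.95634629
  0.66216418]
-0.02 [135, 130, 131, 131, 129, 124, 160, 179, 193, 193, 184, 145, 127, 136, 139, 139, 140, 137, 138] [254. 174.]
-0.01 [140, 139, 139, 141, 135, 123, 147, 167, 180, 179, 177, 145, 159, 216, 229, 238, 238, 240, 240] [254. 167.]
0 [228, 236, 240, 240, 234, 207, 147, 165, 180, 181, 163, 160, 227, 236, 239, 239, 238, 234, 233] [254. 160.]
0.01 [232, 233, 231, 231, 225, 193, 146, 162, 182, 181, 166, 159, 223, 233, 234, 234, 232, 231, 232] [254. 153.]
0.018 [234, 232, 231, 233, 231, 211, 146, 164, 185, 184, 165, 157, 218, 231, 233, 232, 232, 234, 232] [254. 147.]
```

>>> step_arm:
  moves:
    - {"x":0,"y":0,"z":40,"rx":0,"ry":0,"rz":0,"hand":0.6}
    - {"x":0,"y":0,"z":40,"rx":0,"ry":0,"rz":0,"hand":0.6}
    - {"x":0,"y":0,"z":40,"rx":0,"ry":0,"rz":0,"hand":0.6}
    - {"x":0,"y":0,"z":40,"rx":0,"ry":0,"rz":0,"hand":0.6}
    - {"x":0,"y":0,"z":30,"rx":0,"ry":0,"rz":0,"hand":0.6}
    - {"x":0,"y":0,"z":0,"rx":0,"ry":0,"rz":0,"hand":0.6}
    - {"x":0,"y":0,"z":0,"rx":0,"ry":0,"rz":0,"hand":0.6}

```text
time: 18.0
tool_pos: [0.4006, 0.2112, 0.1366]
ee_rot: [-0.356, -3.118, 0.004]
wrist_force: [1.8, 1.0, 0.8]
gripper_width: 0.797
gripper_force: 0.0
```

>>> step_arm:
  moves:
    - {"x":0,"y":0,"z":20,"rx":0,"ry":0,"rz":0,"hand":0.6}
    - {"x":0,"y":0,"z":20,"rx":0,"ry":0,"rz":0,"hand":0.6}
    - {"x":0,"y":0,"z":15,"rx":0,"ry":0,"rz":0,"hand":0.6}
    - {"x":0,"y":0,"z":15,"rx":0,"ry":0,"rz":0,"hand":0.6}
    - {"x":0,"y":0,"z":0,"rx":0,"ry":0,"rz":0,"hand":0.6}
    - {"x":0,"y":0,"z":0,"rx":0,"ry":0,"rz":0,"hand":0.6}

```text
time: 18.5
tool_pos: [0.4022, 0.2118, 0.0688]
ee_rot: [0.355, 3.12, 0.001]
wrist_force: [-0.8, 0.4, 0.4]
gripper_width: 0.802
gripper_force: 0.0
```

>>> step_arm:
  moves:
    - {"x":0,"y":0,"z":3,"rx":0,"ry":0,"rz":0,"hand":0.6}
    - {"x":0,"y":0,"z":0,"rx":0,"ry":0,"rz":0,"hand":-1}
    - {"x":0,"y":0,"z":0,"rx":0,"ry":0,"rz":0,"hand":-1}
    - {"x":0,"y":0,"z":0,"rx":0,"ry":0,"rz":0,"hand":-1}
    - {"x":0,"y":0,"z":0,"rx":0,"ry":0,"rz":0,"hand":-1}
    - {"x":0,"y":0,"z":0,"rx":0,"ry":0,"rz":0,"hand":-1}
    - {"x":0,"y":0,"z":0,"rx":0,"ry":0,"rz":0,"hand":-1}
    - {"x":0,"y":0,"z":0,"rx":0,"ry":0,"rz":0,"hand":-1}
    - {"x":0,"y":0,"z":0,"rx":0,"ry":0,"rz":0,"hand":-1}
    - {"x":0,"y":0,"z":0,"rx":0,"ry":0,"rz":0,"hand":-1}
    - {"x":0,"y":0,"z":0,"rx":0,"ry":0,"rz":0,"hand":-1}
    - {"x":0,"y":0,"z":0,"rx":0,"ry":0,"rz":0,"hand":-1}
  newtons: 45

```text
time: 19.5
tool_pos: [0.4015, 0.2121, 0.0644]
ee_rot: [0.352, 3.121, 0.002]
wrist_force: [0.2, 4.1, -1.8]
gripper_width: 0.126
gripper_force: 44.9
```

```bash
python3 - <<'E'
from h import *
import time
for i in range(4):
    c=imaging.read_camera('scene');o=robot.get_obs();print(o['time'],o['tool_pos'].round(4),(2*np.arctan2(o['ee_rot'][1],o['ee_rot'][0])%(2*np.pi)).round(4),o['wrist_force'].round(1),o['gripper_width'])
E
```

```text
19.55 [0.4015 0.2121 0.0644] 2.917 [-1.4  3.8 -1.6] 0.1222453491532133
19.6 [0.4015 0.2121 0.0644] 2.9169 [-1.9  3.2 -2.2] 0.12677392433882056
19.65 [0.4015 0.212  0.0644] 2.9169 [-0.7  3.5 -2.2] 0.12605296962167725
19.7 [0.4015 0.212  0.0644] 2.9168 [-1.2  4.8 -2. ] 0.125273404802209
```

>>> step_arm:
  moves:
    - {"x":0,"y":0,"z":-4,"rx":0,"ry":0,"rz":0,"hand":-1}
    - {"x":0,"y":0,"z":-8,"rx":0,"ry":0,"rz":0,"hand":-1}
    - {"x":0,"y":0,"z":-12,"rx":0,"ry":0,"rz":0,"hand":-1}
    - {"x":0,"y":0,"z":-12,"rx":0,"ry":0,"rz":0,"hand":-1}
    - {"x":0,"y":0,"z":-8,"rx":0,"ry":0,"rz":0,"hand":-1}
    - {"x":0,"y":0,"z":-4,"rx":0,"ry":0,"rz":0,"hand":-1}
    - {"x":0,"y":0,"z":0,"rx":0,"ry":0,"rz":0,"hand":-1}
    - {"x":0,"y":0,"z":0,"rx":0,"ry":0,"rz":0,"hand":-1}

```text
time: 20.37
tool_pos: [0.4014, 0.2116, 0.1131]
ee_rot: [0.353, 3.121, 0.002]
wrist_force: [0.2, 4.7, -5.2]
gripper_width: 0.127
gripper_force: 44.9
```

>>> step_arm:
  moves:
    - {"x":0,"y":0,"z":-4,"rx":0,"ry":0,"rz":0,"hand":-1}
    - {"x":0,"y":0,"z":-8,"rx":0,"ry":0,"rz":0,"hand":-1}
    - {"x":0,"y":0,"z":-10,"rx":0,"ry":0,"rz":0,"hand":-1}
    - {"x":0,"y":0,"z":-8,"rx":0,"ry":0,"rz":0,"hand":-1}
    - {"x":0,"y":0,"z":-4,"rx":0,"ry":0,"rz":0,"hand":-1}
    - {"x":0,"y":0,"z":0,"rx":0,"ry":0,"rz":0,"hand":-1}
    - {"x":0,"y":0,"z":0,"rx":0,"ry":0,"rz":0,"hand":-1}
    - {"x":0,"y":0,"z":0,"rx":0,"ry":0,"rz":0,"hand":-1}

```text
time: 21.03
tool_pos: [0.4014, 0.2116, 0.1469]
ee_rot: [0.353, 3.121, 0.001]
wrist_force: [1.5, 4.9, -5.3]
gripper_width: 0.125
gripper_force: 44.9
```

```bash
cat > sc.py <<'E'
from h import *
import pickle
# brightness profile along post's robot-side face in scene view; now and at start
o=np.array([.4897,.2004]);yaw=.114;C,S=np.cos(yaw),np.sin(yaw);Rz=np.array([[C,-S],[S,C]])
c=grab('scene');r=robot.get_obs();print(r['time'],r['tool_pos'].round(4),(2*np.arctan2(r['ee_rot'][1],r['ee_rot'][0])%(2*np.pi)).round(4),r['wrist_force'].round(1),r['gripper_width'],r['joints'].round(2))
c0=pickle.load(open('d1.pkl','rb'))['scene']
for n,cc in (('start',c0),('now',c)):
    g=cv2.cvtColor(cc['frame'],cv2.COLOR_BGR2GRAY).astype(np.float32);row=[]
    for z in np.arange(.09,.30,.005):
        u,v=proj(cc,np.r_[o+Rz@[-.009,0],z]);row.append(int(cv2.getRectSubPix(g,(1,1),(float(u),float(v)))[0,0]))
    print(n,row)
f=c['frame'];u,v=map(int,proj(c,np.r_[o,.2]));cv2.imwrite('pics/sc.png',np.hstack([cv2.resize(x['frame'][v-50:v+50,u-40:u+40],(400,500),interpolation=2) for x in (c0,c)]))
E
python3 sc.py
```

```text
21.0833 [0.4014 0.2116 0.1469] 2.9163 [ 1.3  4.4 -5.3] 0.12405954099497252 [-0.42  0.4  -0.26  2.26  0.21  0.49  0.51]
start [65, 57, 65, 87, 91, 90, 88, 89, 87, 85, 87, 86, 87, 87, 88, 88, 88, 88, 88, 83, 71, 57, 47, 73, 91, 91, 91, 91, 91, 92, 91, 90, 91, 91, 90, 92, 91, 91, 86, 69, 39, 21]
now [72, 71, 66, 62, 69, 73, 74, 72, 47, 19, 22, 25, 37, 38, 42, 57, 60, 38, 26, 32, 31, 23, 24, 28, 23, 25, 35, 55, 66, 51, 21, 11, 24, 51, 59, 46, 48, 60, 74, 76, 66, 61]
```

>>> step_arm:
  moves:
    - {"x":0,"y":0,"z":-3,"rx":0,"ry":0,"rz":0,"hand":-1}
    - {"x":0,"y":0,"z":-3,"rx":0,"ry":0,"rz":0,"hand":-1}
    - {"x":0,"y":0,"z":0,"rx":0,"ry":0,"rz":0,"hand":-1}
    - {"x":0,"y":0,"z":0,"rx":0,"ry":0,"rz":0,"hand":-1}

```text
time: 21.42
tool_pos: [0.4014, 0.2115, 0.1529]
ee_rot: [0.353, 3.121, 0.001]
wrist_force: [0.3, 5.0, -4.8]
gripper_width: 0.126
gripper_force: 44.9
```

>>> step_arm:
  moves:
    - {"x":0,"y":0,"z":-2,"rx":0,"ry":0,"rz":0,"hand":-1}
    - {"x":0,"y":0,"z":-1,"rx":0,"ry":0,"rz":0,"hand":-1}
    - {"x":0,"y":0,"z":0,"rx":0,"ry":0,"rz":0,"hand":-1}
    - {"x":0,"y":0,"z":0,"rx":0,"ry":0,"rz":0,"hand":-1}

```text
time: 21.75
tool_pos: [0.4014, 0.2115, 0.1557]
ee_rot: [0.353, 3.121, 0.001]
wrist_force: [0.8, 4.7, -6.4]
gripper_width: 0.123
gripper_force: 44.9
```

Lift is 91 mm with no contact yet, so I continue in small steps.

>>> step_arm:
  moves:
    - {"x":0,"y":0,"z":-2,"rx":0,"ry":0,"rz":0,"hand":-1}
    - {"x":0,"y":0,"z":0,"rx":0,"ry":0,"rz":0,"hand":-1}
    - {"x":0,"y":0,"z":0,"rx":0,"ry":0,"rz":0,"hand":-1}

```text
time: 22.0
tool_pos: [0.4014, 0.2115, 0.1578]
ee_rot: [0.353, 3.121, 0.001]
wrist_force: [1.0, 5.0, -5.7]
gripper_width: 0.125
gripper_force: 44.9
```

>>> step_arm:
  moves:
    - {"x":0,"y":0,"z":-2,"rx":0,"ry":0,"rz":0,"hand":-1}
    - {"x":0,"y":0,"z":0,"rx":0,"ry":0,"rz":0,"hand":-1}
    - {"x":0,"y":0,"z":0,"rx":0,"ry":0,"rz":0,"hand":-1}

```text
time: 22.25
tool_pos: [0.4014, 0.2115, 0.1597]
ee_rot: [0.353, 3.121, 0.001]
wrist_force: [1.4, 4.1, -5.1]
gripper_width: 0.128
gripper_force: 44.9
```

>>> step_arm:
  moves:
    - {"x":0,"y":0,"z":-2,"rx":0,"ry":0,"rz":0,"hand":-1}
    - {"x":0,"y":0,"z":0,"rx":0,"ry":0,"rz":0,"hand":-1}
    - {"x":0,"y":0,"z":0,"rx":0,"ry":0,"rz":0,"hand":-1}

```text
time: 22.5
tool_pos: [0.4014, 0.2115, 0.1617]
ee_rot: [0.353, 3.121, 0.001]
wrist_force: [1.4, 4.7, -6.9]
gripper_width: 0.128
gripper_force: 44.9
```

>>> step_arm:
  moves:
    - {"x":0,"y":0,"z":-1.5,"rx":0,"ry":0,"rz":0,"hand":-1}
    - {"x":0,"y":0,"z":0,"rx":0,"ry":0,"rz":0,"hand":-1}
    - {"x":0,"y":0,"z":0,"rx":0,"ry":0,"rz":0,"hand":-1}

```text
time: 22.75
tool_pos: [0.4013, 0.2114, 0.1631]
ee_rot: [0.353, 3.122, 0.001]
wrist_force: [2.6, 5.2, -7.2]
gripper_width: 0.122
gripper_force: 44.9
```

>>> step_arm:
  moves:
    - {"x":0,"y":0,"z":-1.5,"rx":0,"ry":0,"rz":0,"hand":-1}
    - {"x":0,"y":0,"z":0,"rx":0,"ry":0,"rz":0,"hand":-1}
    - {"x":0,"y":0,"z":0,"rx":0,"ry":0,"rz":0,"hand":-1}

```text
time: 23.0
tool_pos: [0.4013, 0.2115, 0.1646]
ee_rot: [0.353, 3.122, 0.001]
wrist_force: [1.9, 4.8, -8.5]
gripper_width: 0.132
gripper_force: 44.9
```

```bash
cat > f.py <<'E'
from h import *
F=[]
for i in range(5):
    imaging.read_camera('top');o=robot.get_obs();F.append(np.r_[o['wrist_force'],o['ft_torque']])
print(o['time'],o['tool_pos'].round(4),np.mean(F,0).round(2),np.std(F,0).round(2)[:3])
E
python3 f.py
```

```text
23.25 [0.4014 0.2114 0.1646] [ 1.94  5.   -8.    1.11 -0.34  0.36] [0.52 0.49 0.31]
```

>>> step_arm:
  moves:
    - {"x":0,"y":0,"z":-1.5,"rx":0,"ry":0,"rz":0,"hand":-1}
    - {"x":0,"y":0,"z":0,"rx":0,"ry":0,"rz":0,"hand":-1}
    - {"x":0,"y":0,"z":0,"rx":0,"ry":0,"rz":0,"hand":-1}

```text
time: 23.5
tool_pos: [0.4013, 0.2114, 0.1661]
ee_rot: [0.353, 3.122, 0.001]
wrist_force: [1.9, 5.4, -7.8]
gripper_width: 0.127
gripper_force: 44.9
```

```bash
python3 f.py
```

```text
23.75 [0.4013 0.2114 0.1661] [ 1.78  5.46 -7.82  1.1  -0.32  0.38] [0.52 0.44 0.32]
```

>>> step_arm:
  moves:
    - {"x":0,"y":0,"z":2,"rx":0,"ry":0,"rz":0,"hand":-1}
    - {"x":0,"y":0,"z":0,"rx":0,"ry":0,"rz":0,"hand":-1}
    - {"x":0,"y":0,"z":0,"rx":0,"ry":0,"rz":0,"hand":-1}

```text
time: 24.0
tool_pos: [0.4013, 0.2115, 0.1641]
ee_rot: [0.353, 3.121, 0.001]
wrist_force: [1.3, 5.4, -7.6]
gripper_width: 0.125
gripper_force: 44.9
```

```bash
python3 f.py
```

```text
24.25 [0.4014 0.2115 0.1641] [ 1.43  5.29 -8.48  1.16 -0.32  0.35] [0.55 0.51 0.35]
```

>>> step_arm:
  moves:
    - {"x":0,"y":0,"z":-1,"rx":0,"ry":0,"rz":0,"hand":-1}
    - {"x":0,"y":0,"z":0,"rx":0,"ry":0,"rz":0,"hand":-1}
    - {"x":0,"y":0,"z":0,"rx":0,"ry":0,"rz":0,"hand":-1}

```text
time: 24.5
tool_pos: [0.4013, 0.2115, 0.1651]
ee_rot: [0.353, 3.121, 0.001]
wrist_force: [1.5, 5.3, -7.1]
gripper_width: 0.129
gripper_force: 44.9
```

```bash
python3 f.py
```

```text
24.75 [0.4014 0.2115 0.1651] [ 1.93  4.8  -7.31  1.11 -0.29  0.38] [0.47 0.48 0.59]
```

>>> step_arm:
  moves:
    - {"x":0,"y":0,"z":-2,"rx":0,"ry":0,"rz":0,"hand":-1}
    - {"x":0,"y":0,"z":0,"rx":0,"ry":0,"rz":0,"hand":-1}
    - {"x":0,"y":0,"z":0,"rx":0,"ry":0,"rz":0,"hand":-1}

```text
time: 25.0
tool_pos: [0.4014, 0.2115, 0.1671]
ee_rot: [0.353, 3.121, 0.001]
wrist_force: [1.1, 4.2, -7.2]
gripper_width: 0.126
gripper_force: 44.9
```

```bash
python3 f.py
```

```text
25.25 [0.4014 0.2115 0.1672] [ 1.83  4.59 -6.86  1.1  -0.29  0.37] [0.29 0.59 0.39]
```

>>> step_arm:
  moves:
    - {"x":0,"y":0,"z":-1.5,"rx":0,"ry":0,"rz":0,"hand":-1}
    - {"x":0,"y":0,"z":0,"rx":0,"ry":0,"rz":0,"hand":-1}
    - {"x":0,"y":0,"z":0,"rx":0,"ry":0,"rz":0,"hand":-1}

```text
time: 25.5
tool_pos: [0.4014, 0.2114, 0.1686]
ee_rot: [0.353, 3.121, 0.001]
wrist_force: [1.3, 4.3, -7.1]
gripper_width: 0.128
gripper_force: 44.9
```

```bash
python3 f.py
```

```text
25.75 [0.4014 0.2114 0.1686] [ 1.62  4.83 -7.88  1.12 -0.32  0.37] [0.28 0.47 0.15]
```

```bash
python3 - <<'E'
from h import *
import pickle
yaw=.114;C,S=np.cos(yaw),np.sin(yaw);Rz=np.array([[C,-S],[S,C]])
w=pickle.load(open('d1.pkl','rb'))['wrist'];g=cv2.cvtColor(w['frame'],cv2.COLOR_BGR2GRAY).astype(np.float32)
o=np.array([.489,.2003])
for x in (-.004,0,.004,.008):
    row=[]
    for z in np.arange(.09,.31,.004):
        u,v=proj(w,np.r_[o+Rz@[x,-.009],z]);row.append(int(cv2.getRectSubPix(g,(1,1),(float(u),float(v)))[0,0]))
    print(x,row)
print(np.arange(.09,.31,.004).round(3).tolist())
# now: knob and collar in scene/top
for n in ('scene','top'):
    c=grab(n);f=c['frame'];c0=pickle.load(open('d1.pkl','rb'))[n]
    pickle.dump(c,open(f'n_{n}.pkl','wb'))
    for L in (.095,.104,.112):
        print(n,L,'knob',np.round(proj(c,[.5015,.101,.1345+L]),1))
    u,v=map(int,proj(c,[.5015,.101,.1345+.104]));print(c['frame'][v-9:v+10,u-9:u+10].max(2))
E
```

```text
-0.004 [64, 86, 103, 98, 93, 93, 95, 93, 92, 93, 94, 94, 93, 95, 93, 94, 95, 93, 96, 95, 95, 95, 95, 93, 95, 95, 93, 71, 67, 88, 95, 96, 96, 97, 95, 95, 94, 95, 96, 94, 94, 94, 94, 94, 93, 94, 94, 94, 94, 94, 59, 57, 55, 56, 56]
0 [67, 87, 98, 94, 93, 94, 93, 94, 95, 95, 95, 96, 95, 95, 95, 97, 97, 95, 96, 96, 96, 97, 98, 97, 98, 97, 98, 72, 67, 90, 98, 96, 97, 96, 96, 96, 96, 97, 95, 96, 97, 96, 95, 94, 94, 94, 94, 94, 93, 94, 59, 56, 58, 57, 58]
0.004 [68, 87, 97, 94, 92, 94, 94, 95, 95, 95, 94, 94, 95, 94, 95, 94, 96, 94, 95, 96, 95, 95, 96, 96, 95, 97, 91, 74, 68, 88, 95, 96, 96, 96, 96, 95, 93, 93, 96, 96, 95, 95, 93, 95, 95, 93, 93, 94, 95, 93, 60, 56, 57, 57, 56]
0.008 [64, 77, 85, 87, 87, 87, 88, 88, 88, 89, 91, 96, 109, 144, 164, 166, 164, 164, 169, 166, 163, 162, 163, 160, 163, 161, 152, 102, 67, 81, 88, 90, 89, 87, 90, 123, 153, 161, 158, 130, 121, 119, 114, 116, 143, 155, 155, 155, 149, 138, 76, 68, 68, 69, 65]
[0.09, 0.094, 0.098, 0.102, 0.106, 0.11, 0.114, 0.118, 0.122, 0.126, 0.13, 0.134, 0.138, 0.142, 0.146, 0.15, 0.154, 0.158, 0.162, 0.166, 0.17, 0.174, 0.178, 0.182,
[... 2771 characters left out ...]
 173 108  56  62 115 163 172 174 173 153 104
  152]
 [164 172 155 170 174 172 175 177 147 130 152 173 175 175 175 176 154 114
  151]
 [118 158 140 155 170 176 177 179 177 178 178 179 176 175 176 176 133 137
  163]
 [106 116 112 137 176 181 176 174 175 175 174 174 175 178 178 154  99 134
  165]
 [ 87 105 104  85 124 172 179 177 175 176 179 180 182 181 160 114 115 145
  163]
 [ 73 107 112 105  96 140 169 182 185 183 182 183 184 156 109  88 136 166
  175]
 [ 68 108 117 113  99  78  88 135 154 163 158 147 140  94  74 119 154 174
  176]
 [ 52  77 107 118 115 101  83  73  62  69  68  62  67  97 142 160 174 177
  156]
 [ 67  64  83 108 114 115 103  97  84  83  74  72  86  95 102 118 166 180
  136]]
```

```bash
python3 - <<'E'
from hold import *
c0=pickle.load(open('d1.pkl','rb'))['scene'];c=pickle.load(open('n_scene.pkl','rb'))
r=np.subtract(proj(c0,[.4903,.1499,.014]),proj(c0,[.4953,.1457,.014]));print('foot residual px',r)
for z,R0 in ((.0845,.0475),(.075,.0275)):
    P=edges(c0,z)
    m,rr,n=circ(P,(.4965,.104),R0);print('start holder in scene',m,rr,n,'res',np.subtract(proj(c0,[*m,z]),proj(c0,[.5005,.1008,z])))
# upsampled rim at start and now: lid ellipse/knob
u,v=231,178;g=cv2.GaussianBlur(c['frame'],(0,0),.5).max(2).astype(float)[v-3:v+4,u-2:u+3];W=np.clip(80-g,0,None);yy,xx=np.mgrid[-3:4,-2:3]
k=np.array([u+(W*xx).sum()/W.sum(),v+(W*yy).sum()/W.sum()]);print('knob px',k)
# knob centre at 64.. mid z (side+top): use z=.066 mid of visible knob
for L in np.arange(.09,.111,.003): print(round(L,3),np.round(proj(c,[.5015,.101,.065+.066+L]),2),np.round(np.array(proj(c,[.5015,.101,.065+.066+L]))+r,2))
# post cap top in scene start & rim fits now
for L in (.093,.096,.099,.102,.105):
    P=edges(c,.124+L);print(L,circ(P,(.4965,.104),.0285,(.005,.003,.002,.0015)))
E
```

```text
foot residual px [-0.26988223  1.1472538 ]
start holder in scene [0.497  0.1027] 0.0474 33 res [0.05157421 0.6718855 ]
start holder in scene [0.4923 0.1065] 0.0278 20 res [-0.14946891  1.70354782]
knob px [231.26171875 178.078125  ]
0.09 [231.53 180.71] [231.26 181.86]
0.093 [231.48 180.08] [231.21 181.23]
0.096 [231.43 179.45] [231.16 180.59]
0.099 [231.38 178.81] [231.11 179.96]
0.102 [231.34 178.17] [231.07 179.32]
0.105 [231.29 177.53] [231.02 178.68]
0.108 [231.24 176.89] [230.97 178.04]
0.111 [231.19 176.25] [230.92 177.4 ]
0.093 (array([0.4938, 0.1027]), np.float64(0.0287), np.int64(8))
0.096 (array([0.4986, 0.1034]), np.float64(0.0283), np.int64(7))
0.099 (array([0.4951, 0.1027]), np.float64(0.0287), np.int64(9))
0.102 (array([0.4962, 0.1046]), np.float64(0.0294), np.int64(6))
0.105 (array([0.4992, 0.1044]), np.float64(0.0285), np.int64(12))
```

>>> step_arm:
  moves:
    - {"x":0,"y":0,"z":4,"rx":0,"ry":0,"rz":0,"hand":-1}
    - {"x":0,"y":0,"z":4,"rx":0,"ry":0,"rz":0,"hand":-1}
    - {"x":0,"y":0,"z":4,"rx":0,"ry":0,"rz":0,"hand":-1}
    - {"x":0,"y":0,"z":0,"rx":0,"ry":0,"rz":0,"hand":-1}
    - {"x":0,"y":0,"z":0,"rx":0,"ry":0,"rz":0,"hand":-1}

```text
time: 26.27
tool_pos: [0.4014, 0.2115, 0.1564]
ee_rot: [-0.353, -3.122, -0.001]
wrist_force: [3.2, 5.8, -8.0]
gripper_width: 0.126
gripper_force: 44.9
```

```bash
python3 f.py;python3 f.py
```

```text
26.5167 [0.4014 0.2115 0.1565] [ 2.03  5.47 -8.7   1.18 -0.32  0.37] [0.32 0.45 0.75]
26.7667 [0.4014 0.2115 0.1565] [ 1.91  5.45 -8.51  1.19 -0.31  0.36] [0.55 0.64 0.43]
```

>>> step_arm:
  moves:
    - {"x":0,"y":0,"z":-4,"rx":0,"ry":0,"rz":0,"hand":-1}
    - {"x":0,"y":0,"z":-4,"rx":0,"ry":0,"rz":0,"hand":-1}
    - {"x":0,"y":0,"z":0,"rx":0,"ry":0,"rz":0,"hand":-1}
    - {"x":0,"y":0,"z":0,"rx":0,"ry":0,"rz":0,"hand":-1}

```text
time: 27.1
tool_pos: [0.4014, 0.2115, 0.1649]
ee_rot: [0.353, 3.121, 0.001]
wrist_force: [1.8, 5.0, -5.4]
gripper_width: 0.127
gripper_force: 44.9
```

```bash
python3 f.py;python3 f.py
```

```text
27.35 [0.4014 0.2115 0.1648] [ 1.03  4.95 -5.05  1.05 -0.17  0.36] [0.3  0.43 0.42]
27.6 [0.4014 0.2115 0.1648] [ 1.5   4.98 -5.05  1.05 -0.17  0.37] [0.69 0.38 0.08]
```

>>> step_arm:
  moves:
    - {"x":0,"y":0,"z":-2,"rx":0,"ry":0,"rz":0,"hand":-1}
    - {"x":0,"y":0,"z":-1.8,"rx":0,"ry":0,"rz":0,"hand":-1}
    - {"x":0,"y":0,"z":0,"rx":0,"ry":0,"rz":0,"hand":-1}
    - {"x":0,"y":0,"z":0,"rx":0,"ry":0,"rz":0,"hand":-1}

```text
time: 27.93
tool_pos: [0.4013, 0.2115, 0.1685]
ee_rot: [0.353, 3.121, 0.001]
wrist_force: [1.1, 4.7, -4.7]
gripper_width: 0.123
gripper_force: 44.9
```

>>> step_arm:
  moves:
    - {"x":0,"y":0,"z":-1.2,"rx":0,"ry":0,"rz":0,"hand":-1}
    - {"x":0,"y":0,"z":0,"rx":0,"ry":0,"rz":0,"hand":-1}
    - {"x":0,"y":0,"z":0,"rx":0,"ry":0,"rz":0,"hand":-1}

```text
time: 28.18
tool_pos: [0.4013, 0.2115, 0.1696]
ee_rot: [0.353, 3.121, 0.001]
wrist_force: [1.7, 5.0, -7.0]
gripper_width: 0.127
gripper_force: 44.9
```

```bash
python3 f.py
```

```text
28.4333 [0.4014 0.2114 0.1696] [ 1.78  5.1  -7.52  1.12 -0.35  0.37] [0.27 0.19 0.34]
```

>>> step_arm:
  moves:
    - {"x":0,"y":0,"z":-1.5,"rx":0,"ry":0,"rz":0,"hand":-1}
    - {"x":0,"y":0,"z":0,"rx":0,"ry":0,"rz":0,"hand":-1}
    - {"x":0,"y":0,"z":0,"rx":0,"ry":0,"rz":0,"hand":-1}

```text
time: 28.68
tool_pos: [0.4013, 0.2114, 0.1711]
ee_rot: [0.353, 3.122, 0.001]
wrist_force: [2.1, 4.0, -7.8]
gripper_width: 0.123
gripper_force: 44.9
```

```bash
python3 f.py
```

```text
28.9333 [0.4013 0.2114 0.1711] [ 1.83  5.22 -7.78  1.11 -0.33  0.37] [0.27 0.39 0.36]
```

>>> step_arm:
  moves:
    - {"x":0,"y":0,"z":4,"rx":0,"ry":0,"rz":0,"hand":-1}
    - {"x":0,"y":0,"z":4,"rx":0,"ry":0,"rz":0,"hand":-1}
    - {"x":0,"y":0,"z":0,"rx":0,"ry":0,"rz":0,"hand":-1}
    - {"x":0,"y":0,"z":-2,"rx":0,"ry":0,"rz":0,"hand":-1}
    - {"x":0,"y":0,"z":-2,"rx":0,"ry":0,"rz":0,"hand":-1}
    - {"x":0,"y":0,"z":0,"rx":0,"ry":0,"rz":0,"hand":-1}
    - {"x":0,"y":0,"z":0,"rx":0,"ry":0,"rz":0,"hand":-1}

```text
time: 29.52
tool_pos: [0.4014, 0.2115, 0.1672]
ee_rot: [0.353, 3.121, 0.001]
wrist_force: [0.6, 5.7, -5.5]
gripper_width: 0.126
gripper_force: 44.9
```

>>> step_arm:
  moves:
    - {"x":0,"y":0,"z":-1.2,"rx":0,"ry":0,"rz":0,"hand":-1}
    - {"x":0,"y":0,"z":0,"rx":0,"ry":0,"rz":0,"hand":-1}
    - {"x":0,"y":0,"z":0,"rx":0,"ry":0,"rz":0,"hand":-1}

```text
time: 29.77
tool_pos: [0.4014, 0.2114, 0.1684]
ee_rot: [0.353, 3.121, 0.001]
wrist_force: [1.3, 4.0, -5.3]
gripper_width: 0.121
gripper_force: 44.9
```

```bash
python3 f.py
```

```text
30.0167 [0.4014 0.2115 0.1684] [ 1.11  5.05 -6.23  1.06 -0.26  0.39] [0.27 0.39 0.25]
```

>>> step_arm:
  moves:
    - {"x":0,"y":0,"z":-1.2,"rx":0,"ry":0,"rz":0,"hand":-1}
    - {"x":0,"y":0,"z":0,"rx":0,"ry":0,"rz":0,"hand":-1}
    - {"x":0,"y":0,"z":0,"rx":0,"ry":0,"rz":0,"hand":-1}

```text
time: 30.27
tool_pos: [0.4014, 0.2114, 0.1695]
ee_rot: [0.353, 3.121, 0.001]
wrist_force: [1.6, 4.8, -6.2]
gripper_width: 0.127
gripper_force: 44.9
```

```bash
python3 f.py; python3 - <<'E'
from h import *
import pickle
# finer differential profile d1: along y=-.0155 face line for collar, y=-.0135 for ring, unsharp
yaw=.114;C,S=np.cos(yaw),np.sin(yaw);Rz=np.array([[C,-S],[S,C]]);o=np.array([.489,.2003])
w=pickle.load(open('d1.pkl','rb'))['wrist'];g=cv2.cvtColor(w['frame'],cv2.COLOR_BGR2GRAY).astype(np.float32)
def prof(zs,y,xs):
    return [int(np.mean([cv2.getRectSubPix(g,(1,1),tuple(map(float,proj(w,np.r_[o+Rz@[x,y],z]))))[0,0] for x in xs])) for z in zs]
zs=np.arange(.084,.125,.002);print('collar y-.0155',list(zip((zs*1e3).astype(int).tolist(),prof(zs,-.0155,(.009,.012)),prof(zs,-.0155,(-.008,-.011)))))
zs=np.arange(.19,.225,.002);print('ring y-.0135',list(zip((zs*1e3).round().astype(int).tolist(),prof(zs,-.0135,(0,.004,.008)))))
zs=np.arange(.28,.312,.002);print('cap y-.009',list(zip((zs*1e3).round().astype(int).tolist(),prof(zs,-.009,(0,.004,-.004)))))
E
```

```text
30.5167 [0.4013 0.2115 0.1695] [ 1.91  4.81 -6.54  1.07 -0.26  0.35] [0.29 0.2  0.33]
collar y-.0155 [(84, 59, 69), (86, 59, 67), (88, 60, 65), (90, 60, 65), (92, 60, 64), (94, 59, 63), (96, 59, 62), (98, 60, 60), (100, 62, 61), (102, 66, 67), (104, 70, 77), (106, 75, 88), (108, 77, 95), (110, 80, 98), (112, 82, 97), (114, 83, 95), (116, 82, 95), (118, 82, 97), (120, 83, 98), (122, 84, 98), (124, 84, 98)]
ring y-.0135 [(190, 119), (192, 119), (194, 118), (196, 118), (198, 118), (200, 113), (202, 99), (204, 82), (206, 69), (208, 68), (210, 78), (212, 88), (214, 93), (216, 94), (218, 94), (220, 95), (222, 94), (224, 94)]
cap y-.009 [(280, 94), (282, 94), (284, 94), (286, 94), (288, 81), (290, 59), (292, 53), (294, 56), (296, 57), (298, 57), (300, 57), (302, 57), (304, 57), (306, 57), (308, 77), (310, 142)]
```

>>> step_arm:
  moves:
    - {"x":0,"y":0,"z":6,"rx":0,"ry":0,"rz":0,"hand":-1}
    - {"x":0,"y":0,"z":13,"rx":0,"ry":0,"rz":0,"hand":-1}
    - {"x":0,"y":0,"z":17,"rx":0,"ry":0,"rz":0,"hand":-1}
    - {"x":0,"y":0,"z":18,"rx":0,"ry":0,"rz":0,"hand":-1}
    - {"x":0,"y":0,"z":18,"rx":0,"ry":0,"rz":0,"hand":-1}
    - {"x":0,"y":0,"z":15,"rx":0,"ry":0,"rz":0,"hand":-1}
    - {"x":0,"y":0,"z":10,"rx":0,"ry":0,"rz":0,"hand":-1}
    - {"x":0,"y":0,"z":5,"rx":0,"ry":0,"rz":0,"hand":-1}
    - {"x":0,"y":0,"z":2,"rx":0,"ry":0,"rz":0,"hand":-1}
    - {"x":0,"y":0,"z":0,"rx":0,"ry":0,"rz":0,"hand":-1}
    - {"x":0,"y":0,"z":0,"rx":0,"ry":0,"rz":0,"hand":-1}

```text
time: 31.43
tool_pos: [0.4014, 0.2116, 0.0654]
ee_rot: [-0.353, -3.122, -0.001]
wrist_force: [0.9, 5.3, -9.4]
gripper_width: 0.126
gripper_force: 44.9
```

```bash
python3 f.py
```

```text
31.6833 [0.4014 0.2116 0.0656] [ 0.52  5.49 -8.75  1.17 -0.01  0.35] [0.47 0.3  0.38]
```

>>> step_arm:
  moves:
    - {"x":0,"y":0,"z":1,"rx":0,"ry":0,"rz":0,"hand":-1}
    - {"x":0,"y":0,"z":0,"rx":0,"ry":0,"rz":0,"hand":0.2}
    - {"x":0,"y":0,"z":0,"rx":0,"ry":0,"rz":0,"hand":0.2}
    - {"x":0,"y":0,"z":0,"rx":0,"ry":0,"rz":0,"hand":0.2}
    - {"x":0,"y":0,"z":-20,"rx":0,"ry":0,"rz":0,"hand":0.2}
    - {"x":0,"y":0,"z":-40,"rx":0,"ry":0,"rz":0,"hand":0.2}
    - {"x":0,"y":0,"z":-40,"rx":0,"ry":0,"rz":0,"hand":0.2}
    - {"x":0,"y":0,"z":-40,"rx":0,"ry":0,"rz":0,"hand":0.2}
    - {"x":0,"y":0,"z":-40,"rx":0,"ry":0,"rz":0,"hand":0.2}
    - {"x":0,"y":0,"z":-40,"rx":0,"ry":0,"rz":0,"hand":0.2}
    - {"x":0,"y":0,"z":-41,"rx":0,"ry":0,"rz":0,"hand":0.2}
    - {"x":0,"y":0,"z":-5,"rx":0,"ry":0,"rz":0,"hand":0.2}

```text
time: 32.68
tool_pos: [0.4029, 0.212, 0.3369]
ee_rot: [0.355, 3.114, 0.008]
wrist_force: [1.5, 0.7, 0.0]
gripper_width: 0.598
gripper_force: 0.0
```

```bash
cat > df.py <<'E'
from h import *
import pickle
o=np.array([.489,.2003]);yaw=.114;C,S=np.cos(yaw),np.sin(yaw);Rz=np.array([[C,-S],[S,C]])
c=grab('scene');pickle.dump(c,open('n2.pkl','wb'));r=robot.get_obs();print(r['time'],r['tool_pos'].round(4))
c0=pickle.load(open('d1.pkl','rb'))['scene'];zs=np.arange(.09,.302,.004)
for cc in (c0,c):
    g=cv2.cvtColor(cc['frame'],cv2.COLOR_BGR2GRAY).astype(np.float32)
    print([int(np.mean([cv2.getRectSubPix(g,(1,1),tuple(map(float,proj(cc,np.r_[o+Rz@[x,y],z]))))[0,0] for x,y in ((-.009,.0),(-.009,.005),(-.009,-.005))])) for z in zs])
print((zs*1000).round().astype(int).tolist())
E
python3 df.py
```

```text
32.7333 [0.4026 0.2116 0.3348]
[73, 64, 60, 69, 81, 87, 89, 92, 96, 95, 93, 93, 95, 95, 94, 93, 92, 93, 94, 95, 94, 93, 93, 92, 89, 81, 69, 55, 55, 73, 86, 88, 89, 89, 89, 90, 92, 93, 96, 98, 98, 94, 90, 90, 91, 92, 92, 92, 88, 73, 48, 31, 35]
[50, 44, 43, 53, 66, 73, 76, 79, 84, 82, 81, 81, 82, 82, 81, 78, 77, 80, 80, 82, 82, 80, 81, 82, 81, 79, 78, 79, 80, 70, 50, 47, 64, 74, 76, 76, 77, 79, 82, 85, 85, 80, 76, 76, 77, 77, 76, 77, 76, 65, 44, 34, 39]
[90, 94, 98, 102, 106, 110, 114, 118, 122, 126, 130, 134, 138, 142, 146, 150, 154, 158, 162, 166, 170, 174, 178, 182, 186, 190, 194, 198, 202, 206, 210, 214, 218, 222, 226, 230, 234, 238, 242, 246, 250, 254, 258, 262, 266, 270, 274, 278, 282, 286, 290, 294, 298]
```

The scene comparison shows that the ring was pushed up about 13 mm. It slides at only a few newtons, so I missed the contact. I will grip the ring with a tilted tool and slide it back to its original height.

>>> step_arm:
  moves:
    - {"x":0,"y":0,"z":0,"rx":0,"ry":0,"rz":-0.114,"hand":0.2}
    - {"x":0,"y":0,"z":0,"rx":0,"ry":0,"rz":-0.114,"hand":0.2}
    - {"x":0,"y":0,"z":0,"rx":0,"ry":0,"rz":-0.114,"hand":0.2}
    - {"x":0,"y":0,"z":0,"rx":0,"ry":-0.125,"rz":0,"hand":0.2}
    - {"x":0,"y":0,"z":0,"rx":0,"ry":-0.125,"rz":0,"hand":0.2}
    - {"x":0,"y":0,"z":0,"rx":0,"ry":-0.125,"rz":0,"hand":0.2}
    - {"x":0,"y":0,"z":0,"rx":0,"ry":-0.125,"rz":0,"hand":0.2}
    - {"x":0,"y":0,"z":0,"rx":0,"ry":-0.125,"rz":0,"hand":0.2}
    - {"x":0,"y":0,"z":0,"rx":0,"ry":0,"rz":0,"hand":0.2}
    - {"x":0,"y":0,"z":0,"rx":0,"ry":0,"rz":0,"hand":0.2}

```text
time: 33.57
tool_pos: [0.4023, 0.2065, 0.3285]
ee_rot: [-0.147, 2.624, 0.017]
wrist_force: [0.6, 0.6, -0.2]
gripper_width: 0.599
gripper_force: 0.0
```

```bash
cat > tg.py <<'E'
from h import *
import sys
t=np.array(list(map(float,sys.argv[1:4])));back=float(sys.argv[4])
o=robot.get_obs();M=R.from_rotvec(o['ee_rot']).as_matrix()
print(o['time'],o['tool_pos'].round(4),M.round(3).tolist(),o['joints'].round(2))
print('mm in tool axes to target-back',(M.T@(t-back*M[:,2]-o['tool_pos'])*1000).round(1))
E
python3 tg.py .4966 .2011 .2040 .15; python3 - <<'E'
import sys;sys.path.insert(0,'.')
from hold import *
# scene again: ring now, averaged
w=grab('scene');pickle.dump(w,open('n3.pkl','wb'))
E
```

```text
33.5667 [0.4023 0.2065 0.3285] [[-0.865, -0.108, 0.49], [-0.101, 0.994, 0.04], [-0.491, -0.015, -0.871]] [-0.41 -0.01 -0.44  2.35  0.72  0.54  0.24]
mm in tool axes to target-back [-19.9 -13.6   4.4]
```

>>> step_arm:
  moves:
    - {"x":-10,"y":-7,"z":0,"rx":0,"ry":-0.06,"rz":0,"hand":0.2}
    - {"x":-10,"y":-7,"z":0,"rx":0,"ry":-0.06,"rz":0,"hand":0.2}
    - {"x":0,"y":0,"z":0,"rx":0,"ry":0,"rz":0,"hand":0.2}
    - {"x":0,"y":0,"z":0,"rx":0,"ry":0,"rz":0,"hand":0.2}

```text
time: 33.95
tool_pos: [0.422, 0.1947, 0.3397]
ee_rot: [-0.137, 2.504, 0.025]
wrist_force: [0.4, -0.3, -0.8]
gripper_width: 0.601
gripper_force: 0.0
```

```bash
python3 tg.py .4969 .2011 .2044 0.04
```

```text
33.95 [0.422  0.1947 0.3397] [[-0.801, -0.104, 0.59], [-0.092, 0.994, 0.051], [-0.592, -0.014, -0.806]] [-0.4  -0.03 -0.45  2.4   1.    0.5  -0.01]
mm in tool axes to target-back [ 19.6   0.5 113.5]
```

>>> step_arm:
  moves:
    - {"x":19.6,"y":0.5,"z":0,"rx":0,"ry":0,"rz":0,"hand":0.2}
    - {"x":0,"y":0,"z":37,"rx":0,"ry":0,"rz":0,"hand":0.2}
    - {"x":0,"y":0,"z":38,"rx":0,"ry":0,"rz":0,"hand":0.2}
    - {"x":0,"y":0,"z":38,"rx":0,"ry":0,"rz":0,"hand":0.2}
    - {"x":0,"y":0,"z":0,"rx":0,"ry":0,"rz":0,"hand":0.2}
    - {"x":0,"y":0,"z":0,"rx":0,"ry":0,"rz":0,"hand":0.2}

```text
time: 34.45
tool_pos: [0.4628, 0.1968, 0.2531]
ee_rot: [-0.135, 2.504, 0.017]
wrist_force: [-0.9, 0.3, -0.3]
gripper_width: 0.6
gripper_force: 0.0
```

```bash
python3 tg.py .4969 .2011 .2044 0.0
```

```text
34.45 [0.4628 0.1968 0.2531] [[-0.801, -0.101, 0.591], [-0.093, 0.995, 0.044], [-0.592, -0.02, -0.806]] [-0.41  0.2  -0.44  2.47  1.61  0.5  -0.62]
mm in tool axes to target-back [ 1.1  1.8 59.6]
```

>>> step_arm:
  moves:
    - {"x":1,"y":1.5,"z":15,"rx":0,"ry":0,"rz":0,"hand":0.2}
    - {"x":0,"y":0,"z":15,"rx":0,"ry":0,"rz":0,"hand":0.2}
    - {"x":0,"y":0,"z":15,"rx":0,"ry":0,"rz":0,"hand":0.2}
    - {"x":0,"y":0,"z":12,"rx":0,"ry":0,"rz":0,"hand":0.2}
    - {"x":0,"y":0,"z":0,"rx":0,"ry":0,"rz":0,"hand":0.2}
    - {"x":0,"y":0,"z":0,"rx":0,"ry":0,"rz":0,"hand":0.2}

```text
time: 34.95
tool_pos: [0.4952, 0.2009, 0.2096]
ee_rot: [-0.134, 2.499, 0.02]
wrist_force: [-0.4, -0.2, 0.0]
gripper_width: 0.598
gripper_force: 0.0
```

```bash
python3 tg.py .4969 .2011 .2044 0.0
```

```text
34.95 [0.4952 0.2009 0.2096] [[-0.798, -0.101, 0.595], [-0.092, 0.995, 0.046], [-0.596, -0.018, -0.803]] [-0.37  0.33 -0.46  2.48  1.87  0.56 -0.85]
mm in tool axes to target-back [1.7 0.1 5.2]
```

>>> step_arm:
  moves:
    - {"x":1.5,"y":0,"z":4,"rx":0,"ry":0,"rz":0,"hand":0.2}
    - {"x":0,"y":0,"z":0,"rx":0,"ry":0,"rz":0,"hand":-1}
    - {"x":0,"y":0,"z":0,"rx":0,"ry":0,"rz":0,"hand":-1}
    - {"x":0,"y":0,"z":0,"rx":0,"ry":0,"rz":0,"hand":-1}
    - {"x":0,"y":0,"z":0,"rx":0,"ry":0,"rz":0,"hand":-1}
    - {"x":0,"y":0,"z":0,"rx":0,"ry":0,"rz":0,"hand":-1}
    - {"x":0,"y":0,"z":0,"rx":0,"ry":0,"rz":0,"hand":-1}
  newtons: 14

```text
time: 35.53
tool_pos: [0.4964, 0.2015, 0.2051]
ee_rot: [-0.136, 2.498, 0.022]
wrist_force: [-1.1, 0.4, 1.5]
gripper_width: 0.27
gripper_force: 14.0
```

```bash
python3 tg.py .4969 .2011 .2044 0.0; python3 f.py
```

```text
35.5333 [0.4964 0.2015 0.2051] [[-0.797, -0.103, 0.595], [-0.093, 0.995, 0.048], [-0.597, -0.017, -0.802]] [-0.37  0.35 -0.46  2.48  1.89  0.57 -0.88]
mm in tool axes to target-back [ 0.  -0.4  0.8]
35.7833 [0.4964 0.2015 0.2049] [-1.23 -0.18  1.94 -0.07  0.53  0.02] [0.37 0.76 0.51]
```

>>> step_arm:
  moves:
    - {"x":1.8,"y":0,"z":2.4,"rx":0,"ry":0,"rz":0,"hand":-1}
    - {"x":1.8,"y":0,"z":2.4,"rx":0,"ry":0,"rz":0,"hand":-1}
    - {"x":1.8,"y":0,"z":2.4,"rx":0,"ry":0,"rz":0,"hand":-1}
    - {"x":1.8,"y":0.1,"z":2.4,"rx":0,"ry":0,"rz":0,"hand":-1}
    - {"x":0,"y":0,"z":0,"rx":0,"ry":0,"rz":0,"hand":-1}
    - {"x":0,"y":0,"z":0,"rx":0,"ry":0,"rz":0,"hand":-1}

```text
time: 36.28
tool_pos: [0.4964, 0.2015, 0.1923]
ee_rot: [-0.136, 2.5, 0.022]
wrist_force: [0.4, 1.4, -2.4]
gripper_width: 0.272
gripper_force: 14.0
```

```bash
python3 tg.py .4969 .2011 .2044 0.0; python3 f.py
```

```text
36.2833 [0.4964 0.2015 0.1923] [[-0.798, -0.103, 0.594], [-0.093, 0.995, 0.048], [-0.596, -0.017, -0.803]] [-0.36  0.38 -0.48  2.49  1.94  0.6  -0.94]
mm in tool axes to target-back [-7.6 -0.6 -9.4]
36.5333 [0.4964 0.2015 0.1929] [ 0.55  1.41 -2.27  0.17  0.72  0.23] [0.29 0.6  0.42]
```

>>> step_arm:
  moves:
    - {"x":0,"y":0,"z":0,"rx":0,"ry":0,"rz":0,"hand":0.2}
    - {"x":0,"y":0,"z":0,"rx":0,"ry":0,"rz":0,"hand":0.2}
    - {"x":0,"y":0,"z":0,"rx":0,"ry":0,"rz":0,"hand":0.2}
    - {"x":0,"y":0,"z":-20,"rx":0,"ry":0,"rz":0,"hand":0.2}
    - {"x":0,"y":0,"z":-25,"rx":0,"ry":0,"rz":0,"hand":0.2}
    - {"x":0,"y":0,"z":-25,"rx":0,"ry":0,"rz":0,"hand":0.2}
    - {"x":0,"y":0,"z":-25,"rx":0,"ry":0,"rz":0,"hand":0.2}
    - {"x":0,"y":0,"z":-25,"rx":0,"ry":0,"rz":0,"hand":0.2}
    - {"x":0,"y":0,"z":-25,"rx":0,"ry":0,"rz":0,"hand":0.2}
    - {"x":0,"y":0,"z":-20,"rx":0,"ry":0,"rz":0,"hand":0.2}

```text
time: 37.37
tool_pos: [0.3969, 0.1934, 0.3266]
ee_rot: [-0.136, 2.498, 0.023]
wrist_force: [0.2, -0.3, 0.4]
gripper_width: 0.6
gripper_force: 0.0
```

>>> step_arm:
  moves:
    - {"x":0,"y":0,"z":0,"rx":0,"ry":0.1,"rz":0,"hand":0.2}
    - {"x":0,"y":0,"z":0,"rx":0,"ry":0.1,"rz":0,"hand":0.2}
    - {"x":0,"y":0,"z":0,"rx":0,"ry":0.1,"rz":0,"hand":0.2}
    - {"x":0,"y":0,"z":0,"rx":0,"ry":0.1,"rz":0,"hand":0.2}
    - {"x":0,"y":0,"z":0,"rx":0,"ry":0.1,"rz":0,"hand":0.2}
    - {"x":0,"y":0,"z":0,"rx":0,"ry":0.1,"rz":0,"hand":0.2}
    - {"x":0,"y":0,"z":0,"rx":0,"ry":0.03,"rz":0.114,"hand":0.2}
    - {"x":0,"y":0,"z":0,"rx":0,"ry":0,"rz":0.114,"hand":0.2}
    - {"x":0,"y":0,"z":0,"rx":0,"ry":0,"rz":0.1,"hand":0.2}
    - {"x":0,"y":0,"z":0,"rx":0,"ry":0,"rz":0,"hand":0.2}
    - {"x":0,"y":0,"z":0,"rx":0,"ry":0,"rz":0,"hand":0.2}

```text
time: 38.28
tool_pos: [0.3995, 0.1884, 0.324]
ee_rot: [0.345, 2.979, -0.002]
wrist_force: [-0.0, -0.7, 1.0]
gripper_width: 0.602
gripper_force: 0.0
```

```bash
python3 df.py; python3 tg.py .4012 .2117 .3350 0; python3 - <<'E'
import sys;sys.path.insert(0,'.')
from h import *
import pickle
o=np.array([.489,.2003]);yaw=.114;C,S=np.cos(yaw),np.sin(yaw);Rz=np.array([[C,-S],[S,C]]);zs=np.arange(.15,.27,.001)
def pr(cc):
    g=cv2.cvtColor(cc['frame'],cv2.COLOR_BGR2GRAY).astype(np.float32)
    p=np.array([np.mean([cv2.getRectSubPix(g,(1,1),tuple(map(float,proj(cc,np.r_[o+Rz@[x,y],z]))))[0,0] for x,y in ((-.009,.0),(-.009,.005),(-.009,-.005))]) for z in zs]);return p/np.median(p)
a=pr(pickle.load(open('d0.pkl','rb'))['scene'])
for f in ('n2.pkl','n3.pkl'):
    b=pr(pickle.load(open(''+f,'rb')))
    e=[np.mean((a[30:90]-b[30+s:90+s])**2) for s in range(-10,25)];print(f,np.argmin(e)-10,min(e))
    print((zs[a.argmin()],zs[b[20:100].argmin()+20]))
E
```

```text
38.3333 [0.3995 0.1885 0.3241]
[73, 64, 60, 69, 81, 87, 89, 92, 96, 95, 93, 93, 95, 95, 94, 93, 92, 93, 94, 95, 94, 93, 93, 92, 89, 81, 69, 55, 55, 73, 86, 88, 89, 89, 89, 90, 92, 93, 96, 98, 98, 94, 90, 90, 91, 92, 92, 92, 88, 73, 48, 31, 35]
[49, 44, 43, 53, 66, 73, 75, 79, 83, 82, 81, 81, 82, 82, 80, 78, 78, 80, 80, 82, 81, 80, 81, 82, 82, 77, 66, 47, 45, 64, 76, 76, 76, 76, 76, 75, 77, 78, 82, 85, 84, 81, 76, 77, 74, 74, 73, 74, 73, 65, 52, 41, 40]
[90, 94, 98, 102, 106, 110, 114, 118, 122, 126, 130, 134, 138, 142, 146, 150, 154, 158, 162, 166, 170, 174, 178, 182, 186, 190, 194, 198, 202, 206, 210, 214, 218, 222, 226, 230, 234, 238, 242, 246, 250, 254, 258, 262, 266, 270, 274, 278, 282, 286, 290, 294, 298]
38.3333 [0.3995 0.1885 0.3241] [[-0.964, 0.227, 0.141], [0.227, 0.974, -0.017], [-0.142, 0.015, -0.99]] [-0.38  0.09 -0.29  2.14  0.17  0.83  0.56]
mm in tool axes to target-back [  2.   23.2 -10.9]
n2.pkl 1 0.0016364412
(np.float64(0.20000000000000004), np.float64(0.20000000000000004))
n3.pkl 10 0.004054836
(np.float64(0.20000000000000004), np.float64(0.21200000000000005))
```

>>> step_arm:
  moves:
    - {"x":1,"y":11.6,"z":-5,"rx":0.008,"ry":0.071,"rz":0,"hand":0.2}
    - {"x":1,"y":11.6,"z":-5,"rx":0.008,"ry":0.071,"rz":0,"hand":0.2}
    - {"x":0,"y":0,"z":0,"rx":0,"ry":0,"rz":0,"hand":0.2}
    - {"x":0,"y":0,"z":0,"rx":0,"ry":0,"rz":0,"hand":0.2}

```text
time: 38.67
tool_pos: [0.4026, 0.2117, 0.3338]
ee_rot: [0.364, 3.12, 0.0]
wrist_force: [0.4, 0.5, 1.1]
gripper_width: 0.596
gripper_force: 0.0
```

```bash
python3 tg.py .4012 .2117 .0640 0; python3 lv.py
```

```text
38.6667 [0.4026 0.2117 0.3338] [[-0.973, 0.23, 0.001], [0.23, 0.973, -0.0], [-0.001, 0.0, -1.0]] [-0.35  0.15 -0.29  2.03  0.05  0.97  0.66]
mm in tool axes to target-back [  1.6  -0.4 269.8]
38.7167 [0.40189454 0.21122718 0.33363196] 2.9090756955946033 [-0.35354231  0.14827225 -0.29369935  2.02838277  0.05316841  0.97159434
  0.66408694]
-0.02 [136, 132, 129, 132, 132, 128, 130, 160, 189, 193, 183, 166, 144, 134, 139, 140, 141, 138, 136] [254. 172.]
-0.01 [138, 142, 141, 138, 139, 135, 116, 137, 174, 180, 174, 162, 175, 208, 229, 238, 239, 240, 239] [254. 165.]
0 [228, 238, 239, 240, 240, 237, 170, 141, 173, 179, 177, 164, 193, 229, 240, 238, 238, 236, 234] [254. 158.]
0.01 [231, 233, 232, 232, 232, 210, 165, 138, 174, 181, 180, 171, 176, 210, 232, 232, 232, 231, 232] [254. 151.]
0.018 [233, 232, 233, 232, 232, 214, 173, 141, 172, 182, 184, 177, 167, 202, 232, 232, 231, 232, 233] [254. 145.]
```

>>> step_arm:
  moves:
    - {"x":0,"y":0,"z":38,"rx":0,"ry":0,"rz":0,"hand":0.2}
    - {"x":0,"y":0,"z":38,"rx":0,"ry":0,"rz":0,"hand":0.2}
    - {"x":0,"y":0,"z":38,"rx":0,"ry":0,"rz":0,"hand":0.2}
    - {"x":0,"y":0,"z":38,"rx":0,"ry":0,"rz":0,"hand":0.2}
    - {"x":0,"y":0,"z":38,"rx":0,"ry":0,"rz":0,"hand":0.2}
    - {"x":0,"y":0,"z":30,"rx":0,"ry":0,"rz":0,"hand":0.2}
    - {"x":0,"y":0,"z":25,"rx":0,"ry":0,"rz":0,"hand":0.2}
    - {"x":0,"y":0,"z":15,"rx":0,"ry":0,"rz":0,"hand":0.2}
    - {"x":0,"y":0,"z":7,"rx":0,"ry":0,"rz":0,"hand":0.2}
    - {"x":0,"y":0,"z":2,"rx":0,"ry":0,"rz":0,"hand":0.2}
    - {"x":0,"y":0,"z":0,"rx":0,"ry":0,"rz":0,"hand":0.2}

```text
time: 39.63
tool_pos: [0.4017, 0.2118, 0.0654]
ee_rot: [0.365, 3.12, 0.0]
wrist_force: [-0.2, 0.1, 0.3]
gripper_width: 0.599
gripper_force: 0.0
```

>>> step_arm:
  moves:
    - {"x":0,"y":0,"z":0,"rx":0,"ry":0,"rz":0,"hand":-1}
    - {"x":0,"y":0,"z":0,"rx":0,"ry":0,"rz":0,"hand":-1}
    - {"x":0,"y":0,"z":0,"rx":0,"ry":0,"rz":0,"hand":-1}
    - {"x":0,"y":0,"z":0,"rx":0,"ry":0,"rz":0,"hand":-1}
    - {"x":0,"y":0,"z":0,"rx":0,"ry":0,"rz":0,"hand":-1}
    - {"x":0,"y":0,"z":0,"rx":0,"ry":0,"rz":0,"hand":-1}
    - {"x":0,"y":0,"z":0,"rx":0,"ry":0,"rz":0,"hand":-1}
    - {"x":0,"y":0,"z":0,"rx":0,"ry":0,"rz":0,"hand":-1}
  newtons: 45

```text
time: 40.3
tool_pos: [0.4023, 0.2125, 0.0652]
ee_rot: [0.365, 3.12, 0.002]
wrist_force: [-0.4, 2.8, -0.2]
gripper_width: 0.125
gripper_force: 44.9
```

>>> step_arm:
  moves:
    - {"x":0,"y":0,"z":-4,"rx":0,"ry":0,"rz":0,"hand":-1}
    - {"x":0,"y":0,"z":-8,"rx":0,"ry":0,"rz":0,"hand":-1}
    - {"x":0,"y":0,"z":-12,"rx":0,"ry":0,"rz":0,"hand":-1}
    - {"x":0,"y":0,"z":-14,"rx":0,"ry":0,"rz":0,"hand":-1}
    - {"x":0,"y":0,"z":-14,"rx":0,"ry":0,"rz":0,"hand":-1}
    - {"x":0,"y":0,"z":-14,"rx":0,"ry":0,"rz":0,"hand":-1}
    - {"x":0,"y":0,"z":-12,"rx":0,"ry":0,"rz":0,"hand":-1}
    - {"x":0,"y":0,"z":-8,"rx":0,"ry":0,"rz":0,"hand":-1}
    - {"x":0,"y":0,"z":-4,"rx":0,"ry":0,"rz":0,"hand":-1}
    - {"x":0,"y":0,"z":-1.5,"rx":0,"ry":0,"rz":0,"hand":-1}
    - {"x":0,"y":0,"z":0,"rx":0,"ry":0,"rz":0,"hand":-1}
    - {"x":0,"y":0,"z":0,"rx":0,"ry":0,"rz":0,"hand":-1}

```text
time: 41.3
tool_pos: [0.4022, 0.2121, 0.1565]
ee_rot: [0.366, 3.12, 0.001]
wrist_force: [1.3, 4.9, -4.9]
gripper_width: 0.125
gripper_force: 44.9
```

```bash
python3 f.py; cat > arc.py <<'E'
# arc of the lever grip: pivot from post; chord steps in tool axes for swing by dphi per row
from h import *
o=robot.get_obs();y=2*np.arctan2(o['ee_rot'][1],o['ee_rot'][0])%(2*np.pi)
post=np.array([.4901,.2004]);yaw=.114;piv=post-.021*np.array([np.cos(yaw),np.sin(yaw)])
d=o['tool_pos'][:2]-piv;a=np.arctan2(d[1],d[0]);print('t',o['time'],'z',o['tool_pos'][2],'toolyaw',y,'geom angle',a,'phi',a-np.pi/2-yaw,'r',np.hypot(*d))
E
python3 arc.py
```

```text
41.55 [0.4022 0.2121 0.1562] [ 1.72  4.62 -5.08  1.01 -0.34  0.3 ] [0.41 0.55 0.44]
t 41.55 z 0.1562422738158596 toolyaw 2.9080862207790124 geom angle 2.9337406535017716 phi 1.248944326706875 r 0.068503652939035
```

>>> step_arm:
  moves:
    - {"x":0,"y":0,"z":-0.8,"rx":0,"ry":0,"rz":0,"hand":-1}
    - {"x":-0.1,"y":2.7,"z":0,"rx":0,"ry":0,"rz":0.04,"hand":-1}
    - {"x":-0.2,"y":5.5,"z":0,"rx":0,"ry":0,"rz":0.08,"hand":-1}
    - {"x":-0.2,"y":5.5,"z":0,"rx":0,"ry":0,"rz":0.08,"hand":-1}
    - {"x":-0.2,"y":5.5,"z":0,"rx":0,"ry":0,"rz":0.08,"hand":-1}
    - {"x":-0.2,"y":5.5,"z":0,"rx":0,"ry":0,"rz":0.08,"hand":-1}
    - {"x":0,"y":0,"z":0,"rx":0,"ry":0,"rz":0,"hand":-1}
    - {"x":0,"y":0,"z":0,"rx":0,"ry":0,"rz":0,"hand":-1}

```text
time: 42.22
tool_pos: [0.4113, 0.2345, 0.1568]
ee_rot: [-0.915, -3.004, 0.001]
wrist_force: [-1.1, 5.6, -8.0]
gripper_width: 0.131
gripper_force: 44.9
```

```bash
python3 f.py; python3 arc.py
```

```text
42.4667 [0.4112 0.2343 0.1569] [-0.48  6.22 -8.14  1.4   0.16  0.3 ] [0.36 0.44 0.42]
t 42.4667 z 0.15691708193644316 toolyaw 2.550757931841942 geom angle 2.58222210518781 phi 0.8974257783929133 r 0.06845130372841202
```

>>> step_arm:
  moves:
    - {"x":-0.2,"y":5.5,"z":0,"rx":0,"ry":0,"rz":0.08,"hand":-1}
    - {"x":-0.2,"y":5.5,"z":0,"rx":0,"ry":0,"rz":0.08,"hand":-1}
    - {"x":-0.2,"y":5.5,"z":0,"rx":0,"ry":0,"rz":0.08,"hand":-1}
    - {"x":-0.2,"y":5.5,"z":0,"rx":0,"ry":0,"rz":0.08,"hand":-1}
    - {"x":-0.2,"y":5.5,"z":0,"rx":0,"ry":0,"rz":0.08,"hand":-1}
    - {"x":0,"y":0,"z":0,"rx":0,"ry":0,"rz":0,"hand":-1}
    - {"x":0,"y":0,"z":0,"rx":0,"ry":0,"rz":0,"hand":-1}

```text
time: 43.05
tool_pos: [0.4298, 0.254, 0.1568]
ee_rot: [-1.493, -2.762, 0.002]
wrist_force: [-3.7, 7.8, -6.8]
gripper_width: 0.125
gripper_force: 44.9
```

```bash
python3 f.py; python3 arc.py
```

```text
43.3 [0.4298 0.254  0.1568] [-3.79  7.9  -7.51  1.73  0.67  0.13] [0.38 0.32 0.4 ]
t 43.3 z 0.15683714700607146 toolyaw 2.1509845568960007 geom angle 2.1846278201358897 phi 0.4998314933409932 r 0.06847488620833253
```

>>> step_arm:
  moves:
    - {"x":-0.2,"y":5.5,"z":0,"rx":0,"ry":0,"rz":0.08,"hand":-1}
    - {"x":-0.2,"y":5.5,"z":0,"rx":0,"ry":0,"rz":0.08,"hand":-1}
    - {"x":-0.2,"y":5.5,"z":0,"rx":0,"ry":0,"rz":0.08,"hand":-1}
    - {"x":-0.2,"y":5.5,"z":0,"rx":0,"ry":0,"rz":0.08,"hand":-1}
    - {"x":-0.1,"y":4.1,"z":0,"rx":0,"ry":0,"rz":0.06,"hand":-1}
    - {"x":-0.1,"y":2.7,"z":0,"rx":0,"ry":0,"rz":0.04,"hand":-1}
    - {"x":0,"y":0,"z":0,"rx":0,"ry":0,"rz":0,"hand":-1}
    - {"x":0,"y":0,"z":0,"rx":0,"ry":0,"rz":0,"hand":-1}

```text
time: 43.97
tool_pos: [0.4558, 0.2648, 0.1565]
ee_rot: [-2.035, -2.39, 0.004]
wrist_force: [-4.3, 9.4, -10.4]
gripper_width: 0.126
gripper_force: 44.9
```

```bash
python3 f.py; python3 arc.py
```

```text
44.2167 [0.4558 0.2648 0.1565] [ -4.15  10.03 -10.24   2.15   0.77   0.06] [0.66 0.41 0.36]
t 44.2167 z 0.15646602368990936 toolyaw 1.7313310019275594 geom angle 1.768999244429533 phi 0.08420291763463648 r 0.06816296912237409
```

>>> step_arm:
  moves:
    - {"x":0,"y":2.4,"z":0,"rx":0,"ry":0,"rz":0.035,"hand":-1}
    - {"x":0,"y":1.7,"z":0,"rx":0,"ry":0,"rz":0.02,"hand":-1}
    - {"x":0,"y":0,"z":0,"rx":0,"ry":0,"rz":0,"hand":-1}
    - {"x":0,"y":0,"z":0,"rx":0,"ry":0,"rz":0,"hand":-1}

```text
time: 44.55
tool_pos: [0.4596, 0.2654, 0.1567]
ee_rot: [-2.099, -2.333, 0.004]
wrist_force: [-6.6, 9.3, -5.7]
gripper_width: 0.127
gripper_force: 44.9
```

```bash
python3 f.py; python3 arc.py
```

```text
44.8 [0.4596 0.2655 0.1567] [-6.    9.6  -6.27  2.05  1.04  0.  ] [0.55 0.44 0.35]
t 44.8 z 0.15671647142698406 toolyaw 1.6762045184447292 geom angle 1.7120551373585409 phi 0.027258810563644306 r 0.06812912696622511
```

>>> step_arm:
  moves:
    - {"x":0,"y":1.5,"z":0,"rx":0,"ry":0,"rz":0.02,"hand":-1}
    - {"x":0,"y":1,"z":0,"rx":0,"ry":0,"rz":0,"hand":-1}
    - {"x":0,"y":0,"z":0,"rx":0,"ry":0,"rz":0,"hand":-1}
    - {"x":0,"y":0,"z":0,"rx":0,"ry":0,"rz":0,"hand":-1}

```text
time: 45.13
tool_pos: [0.4598, 0.2655, 0.1566]
ee_rot: [-2.119, -2.312, 0.009]
wrist_force: [-13.7, 9.8, 0.4]
gripper_width: 0.126
gripper_force: 44.9
```

```bash
python3 f.py; python3 arc.py; python3 - <<'E'
from hold import *
# filter still seated? knob in top view at lift 91.7 mm; scene ring
c=grab('top');p=[.5015,.101,.1345+.0917];print('pred',np.round(proj(c,p),1))
u,v=map(int,np.round(proj(c,p)));g=c['frame'].max(2).astype(float)[v-4:v+5,u-4:u+5];W=np.clip(90-g,0,None);yy,xx=np.mgrid[-4:5,-4:5];print('obs',u+(W*xx).sum()/W.sum(),v+(W*yy).sum()/W.sum())
E
```

```text
45.3833 [0.4598 0.2655 0.1566] [-12.85   9.09   0.12   1.94   2.51   0.31] [0.49 0.19 0.23]
t 45.3833 z 0.15658818894680313 toolyaw 1.6579211095078579 geom angle 1.709350134153203 phi 0.024553807358306354 r 0.0681150915982165
pred [218.4 185.7]
obs 218.71698113207546 185.5062893081761
```

>>> step_arm:
  moves:
    - {"x":0,"y":-0.5,"z":0,"rx":0,"ry":0,"rz":0,"hand":-1}
    - {"x":0,"y":0,"z":0,"rx":0,"ry":0,"rz":0,"hand":-1}
    - {"x":0,"y":0,"z":0,"rx":0,"ry":0,"rz":0,"hand":-1}
    - {"x":0,"y":0,"z":0,"rx":0,"ry":0,"rz":0,"hand":-1}

```text
time: 45.77
tool_pos: [0.4598, 0.2655, 0.1566]
ee_rot: [-2.12, -2.313, 0.008]
wrist_force: [-12.4, 10.4, -1.3]
gripper_width: 0.127
gripper_force: 44.9
```

```bash
python3 arc.py; python3 -c "
from station import workorder;print(workorder.close_job())"
```

```text
t 45.7667 z 0.15657791023945133 toolyaw 1.6578003008787423 geom angle 1.7103336868729433 phi 0.02553736007804673 r 0.06810340911481547
the job is handed in; nothing more can be done
None
```

The job is handed in, no verdict returned: the filter is seated, the lever is closed and still gripped, and the collar is about 3 mm below the marker ring by my measurements; on the first lift I shoved the ring up about 12 mm against the instruction, then slid it back to within about 1 mm of its start before lifting again and closing.

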